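# Press the two gauges home in the slanted foam tray

## Task

Put both steel gauges away in the slanted foam tray: lay each one into the pocket cut to its shape and press it down until it rests fully home on the pocket floor, both ends equally deep. The foam has a little play along its tray, so feel for the pockets, and it pinches: press firmly but with feeling: do not ram it, which crushes the foam, and leave the bottle, tin and weight where they stand.

Things in the scene. Friction and masses are not known exactly. Their poses are not given: they have to be found in the camera images.
- plug_center (a point): Double-ended plug gauge, steel, 0.2-0.33 kg, loose on the bench. Handle 24 wide (x), 60 long (y), 22 mm high (z); a round plug 14 mm in diameter stands out 34 mm from its +y end, another only 16 mm from its -y end. Underside bevelled by 1.5 mm over its lowest 3 mm. Site: centre of the handle, half-way up; y towards the long plug, z up. At home its axes agree with those of plug_pocket.
- snap_center (a point): C-shaped snap gauge, steel, 0.24-0.39 kg, loose on the bench, 22 mm high. Back 24 wide (x), 110 mm long (y); at its ends two jaws 20 mm wide stand out to +x: 34 mm at the +y end, 16 mm at the -y end, 70 mm free between. Underside bevelled by 1.5 mm over its lowest 3 mm. Site: centre of the back, half-way up; z up. At home its axes agree with those of snap_pocket.
- plug_pocket (a point): Where the centre of the plug gauge's handle lies when home, if the foam lies midway in the tray; the pocket itself may be up to 6 mm off along y (see tray). 6 mm below the foam face, 11 mm above the pocket floor. z normal to the face, x up the slope, y along the tray. Pocket 17 mm deep, 1 mm wider than the handle on each side (3 mm at the plugs' ends); a gauge at home stands 5 mm proud.
- snap_pocket (a point): Where the centre of the snap gauge's back lies when home, if the foam lies midway in the tray (see tray), 155 mm to the +y side of plug_pocket and 17 mm lower on the slope: 6 mm below the foam face, 11 mm above the pocket floor, jaws up the slope (+x), the longer at +y. Axes, depth and proud height as there; 1 mm clearance round the back, 1.5 mm at the jaws' tips.
- tray: Grey tray with foam insert, fixed. Foam 116 mm up the slope by 300 mm along y, face slanted 30 degrees towards the robot, its centre 78 mm above this origin on the bench (edges at 107 and 49 mm); x away from the robot. The foam lies midway or shifted along y by up to 6 mm, both pockets alike, not shown in any pose here: see it or feel for it; it hardly slides. Gauge on foam above 60 N crushes it.
- lips_plug (a point): Half-way along each long pocket wall a soft foam lip, 26 mm long, from 3.5 mm below the face, presses on the gauge with about 3 N and yields as it is pushed in, which takes 4 to 10 N, more if askew; weight alone does not seat it. Fingers holding a gauge meet the foam before it is home: press the rest on its top, fingers shut. Site: midway between the plug pocket's lips (foam midway), axes as there.
- plug_gauge: The plug gauge itself, origin under the centre of its handle (11 mm below point plug_center), same axes.
- snap_gauge: The snap gauge itself, origin under the centre of its back (11 mm below point snap_center), same axes.
- bottle_mid (a point): White reagent bottle, 64 mm in diameter, 150 mm high; bystander. The point is on its axis half-way up.
- tin_mid (a point): Round sample tin, 71 mm in diameter, 55 mm high; bystander. The point is on its axis half-way up.
- weight_mid (a point): Brass weight, 52 mm in diameter, 58 mm high; bystander. The point is on its axis half-way up.
Not all that is in view belongs to the job. Of the things shaped like the plug_gauge, the bare steel one is meant.

How it is judged:
By the outcome, as a careful person would: the job done as asked, in the order asked, and still so for the second after the job is handed in, with the robot touching nothing.
It also fails if it takes over 72 s, if anything falls off the work surface, if the arm or the gripper's body presses on something with over 40 N, if the wrist force passes 120 N, or if a joint passes its speed limit or range.

## Robot

A 6-joint arm with a two-finger parallel gripper is mounted at the origin on the work surface. World frame = base frame: x ahead of the robot, y to its left, z up, the work surface at z = 0. Lengths are in m, angles in rad, forces in N, time in s.
With the tool pointing down it reaches from about 0.25 to 0.775 m from the base axis. Payload 4 kg.
Tool frame: the origin (TCP) lies at the very end of the fingers, on their centre line; the grasp point (between the pads) lies 19 mm behind it; z points along the fingers, y is the line along which they close (so a half turn about z gives the same grasp; the last joint's range is limited). The gripper opens to 94 mm and grips with 3 to 60 N. Pads are 16 mm wide; open, the fingers measure 119 mm over their backs; the gripper's body (75 mm by 177 mm) begins 78 mm behind the grasp point.
Start: joints at [-0.103, 0.087, 1.371, -0, 1.684, -0.103], TCP at [0.55, -0, 0.206] pointing down, gripper open.
Joint ranges: [-3.1, 3.1], [-0.76, 2.03], [0.27, 2.55], [-1.08, 4.22], [0.17, 2.65], [-2.57, 2.57]. Speed limits (rad/s): [2.79, 2.79, 3.14, 3.14, 3.14, 3.14].

## Interface

Orientations are given as [roll, pitch, yaw] about the fixed x, y, z axes, in that order (R = Rz(yaw) Ry(pitch) Rx(roll)).
In Python, from bench import robot, camera, calibration, hand_in gives the robot as it stands.
- The arm moves only by the tool drive_tool, never from a script. Its argument "moves" is a list of rows, each a list of 5 numbers: the opening in per cent of the stroke, from 0 (shut) to 100 (fully open), then the shift along the tool's x, y, z in mm, then the turn about the tool's z in rad. In form: [[fingers, x, y, z, roll], ...]. A call has 1 to 20 rows; each row shifts and turns the commanded pose from where the row before left it, along the tool's axes as they then stand; what a row does not reach is not made up. A row lasts 1/8 s, in which the tool goes at most 62.5 mm and 10.7 degrees, less where a joint would pass 70% of its speed; a pose out of reach is approached as far as the arm can. A call is refused whole if a number of a shift passes 62.5 or a number of a turn 0.188, either way. A call with a gripper value outside its range is refused whole. The fingers move at their own pace and stop on an object; "force" is the grip in N (left out, the last holds). Time passes only in rows, so rows that do not move let the fingers close. It gives the time, the measured TCP pose, the force, the opening and the grip force at its end, in the units of the state.
- robot.read_state(): the state, without advancing time (a new reading comes with each control period).
- camera(name): name is "scene" or "side" or "wrist"; returns the picture (400x640x3 uint8, red, green, blue); there is no depth.
- calibration(name): a dict with "K" (3x3 intrinsics, pixels), "eye" and "attitude" of the camera in the world. Camera axes: x right, y down, z forward; pixel columns grow to the right and rows downward; lengths in m; the calibration is good to about 2 mm. A picture is of the moment at which its call begins: read the wrist's pose just before it. calibration takes no time and is no camera call; for the wrist camera it gives the pose at the moment of the call.
- hand_in(): hands the job in; it is judged then, once.
The state is a dict: "clock": time; "qpos": joint angles; "qvel": joint speeds; "effort": joint torques, N m; "ee_pos": TCP position; "eef_rot": TCP orientation; "wrist_force": force on the tool from outside, world axes, zero at the start; "ft_torque": the same for the moment, N m; "width": opening from 0.0 (shut) to 1.0 (fully open); "gripper_force": force on a finger pad.
Only numpy, scipy, OpenCV 4.12 (cv2) and the standard library are available. Lean on these libraries where they do the work, as an engineer would, in place of code of your own. Each camera call takes 0.05 s, during which the arm holds its last target. There are 200 camera calls.

## Working session

There is one attempt and no reset: what is moved stays moved. The work goes in short steps, Python scripts to look and compute and a tool call to move; the robot and the scene stay as the last step left them, time stands still between calls to the robot, and variables do not carry over. Pictures are saved under pics/ and viewed, at most 10 in all, crops included, and the job is handed in when it is done.

Besides the shell and the picture viewer there is one more tool, called after "Emit:" as a command line: name --pt "numbers of a row" for each row, then --argument value for the rest. drive_tool: Moves the arm, as the interface text tells. Its arguments: {"type":"object","properties":{"moves":{"type":"array"},"force":{"type":"number"}},"required":["moves"]}

```bash
mkdir -p pics; ls; python3 - <<'E'
from bench import robot,camera,calibration
import cv2,numpy as np
print(robot.read_state())
for n in("scene","side"):
    cv2.imwrite(f"pics/{n}0.png",camera(n)[:,:,::-1]); print(n,calibration(n))
print(calibration("wrist"))
E
```

```text
pics
{'clock': 0.0, 'qpos': array([-1.03071687e-01,  8.79219271e-02,  1.37225173e+00,  1.15665217e-05,
        1.68357089e+00, -1.03103269e-01]), 'qvel': array([-1.01359533e-03,  1.42474624e-03, -6.38079511e-05, -1.60085859e-03,
        1.01994143e-03, -1.18349899e-03]), 'effort': array([ 1.28542815e-03, -3.40182602e+01, -3.02423716e+01,  7.18220207e-02,
        3.29729996e-02, -1.13141955e-04]), 'ee_pos': array([5.49456960e-01, 7.11754447e-05, 2.04323522e-01]), 'eef_rot': array([-3.13945337e+00, -2.32909488e-04,  1.57082895e+00]), 'wrist_force': array([-0.34107415,  0.4517708 , -0.78707232]), 'ft_torque': array([ 0.00668115, -0.00241883,  0.03916464]), 'gripper_force': 0.0, 'width': 1.0000607335351794}
scene {'K': array([[519.20646514,   0.        , 318.56975258],
       [  0.        , 519.20646514, 206.39099846],
       [  0.        ,   0.        ,   1.        ]]), 'eye': array([ 1.08546435, -0.53164432,  1.00337358]), 'attitude': array([-2.47802707, -0.0040426 ,  0.79088229])}
side {'K': array([[389.76218267,   0.        , 315.78136162],
       [  0.        , 389.76218267, 197.7849278 ],
       [  0.        ,   0.        ,   1.        ]]), 'eye': array([0.44136631, 0.61604249, 0.63135795]), 'attitude': array([-2.24795090e+00,  2.49408307e-03, -2.92694874e+00])}
{'K': array([[298.02876836,   0.        , 316.050067  ],
       [  0.        , 298.02876836, 197.41745858],
       [  0.        ,   0.        ,   1.        ]]), 'eye': array([0.55057364, 0.07228032, 0.38450567]), 'attitude': array([ 2.89324794e+00,  3.05209442e-03, -3.20398876e-04])}
```

View pics/scene0.png

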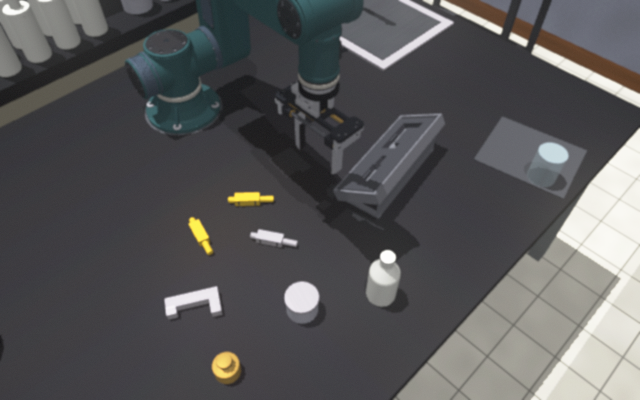

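View pics/side0.png

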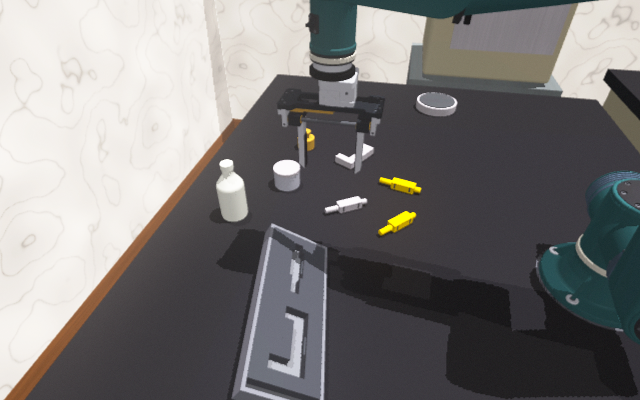

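The scene view shows the bare steel plug gauge at about (273,238), the snap gauge at (195,302), two yellow decoys, and the tray at (395,160). The side view shows the tray's pockets at (298,268) for the plug and (290,345) for the snap.

```bash
cat > h.py <<'E'
from bench import robot,camera,calibration
import cv2,numpy as np
from scipy.spatial.transform import Rotation as R
def rays(c,px):
    px=np.atleast_2d(np.asarray(px,float)); d=np.c_[px,np.ones(len(px))]@np.linalg.inv(c["K"]).T
    return d@R.from_euler("xyz",c["attitude"]).as_matrix().T
def plane(c,px,z):
    d=rays(c,px); return c["eye"]+d*((z-c["eye"][2])/d[:,2])[:,None]
def proj(c,P):
    q=(np.atleast_2d(P)-c["eye"])@R.from_euler("xyz",c["attitude"]).as_matrix()
    q=q@c["K"].T; return q[:,:2]/q[:,2:]
def tri(c1,p1,c2,p2):
    out=[]
    for a,b in zip(rays(c1,p1),rays(c2,p2)):
        s=np.linalg.lstsq(np.c_[a,-b],c2["eye"]-c1["eye"],rcond=None)[0]
        A=c1["eye"]+a*s[0];B=c2["eye"]+b*s[1]; out.append(np.r_[(A+B)/2,np.linalg.norm(A-B)])
    return np.array(out)
E
python3 - <<'E'
from h import *
c=calibration("scene"); im=cv2.imread("pics/scene0.png"); hsv=cv2.cvtColor(im,cv2.COLOR_BGR2HSV)
m=((hsv[...,2]>120)&(hsv[...,1]<60)).astype("uint8")
n,l,s,ce=cv2.connectedComponentsWithStats(m)
for i in range(1,n):
    if 60<s[i,4]<3000 and 150<ce[i,0]<420 and ce[i,1]>150:
        print(s[i],ce[i].round(),plane(c,ce[i],.02).round(3))
        cn=cv2.findContours((l==i).astype("uint8"),0,1)[0][0]
        print(plane(c,cv2.approxPolyDP(cn,3,True)[:,0],.022)[:,:2].round(3).tolist())
a=cv2.resize(im[100:220,325:450],None,fx=4,fy=4,interpolation=cv2.INTER_CUBIC); cv2.imwrite("pics/tr_scene.png",a)
b=cv2.imread("pics/side0.png")[215:400,225:340]; cv2.imwrite("pics/tr_side.png",cv2.resize(b,None,fx=3.2,fy=3.2,interpolation=cv2.INTER_CUBIC))
a=cv2.convertScaleAbs(a,alpha=1.5); b=cv2.convertScaleAbs(cv2.resize(b,None,fx=3.2,fy=3.2,interpolation=cv2.INTER_CUBIC))[:592]
b=b[:,:298*1] if 0 else b
g=np.zeros((592,800,3),"uint8"); a=cv2.resize(a,(432,415)); g[:415,:432]=a; g[:,432:]=b[:,:368]; cv2.imwrite("pics/tr.png",g)
E
```

```text
[343 190  34   4  62] [360. 192.] [[0.581 0.117 0.02 ]]
[[0.548, 0.09], [0.61, 0.143]]
[250 229  48  17 421] [272. 237.] [[ 0.53  -0.127  0.02 ]]
[[0.487, -0.157], [0.497, -0.162], [0.578, -0.112], [0.581, -0.097], [0.51, -0.122]]
[ 366  250   34   56 1396] [383. 279.] [[ 0.781 -0.029  0.02 ]]
[[0.744, 0.038], [0.733, 0.023], [0.743, -0.031], [0.779, -0.082], [0.798, -0.09], [0.817, -0.083], [0.829, -0.055], [0.805, -0.003], [0.759, 0.038]]
[284 281  36  34 929] [301. 297.] [[ 0.689 -0.186  0.02 ]]
[[0.683, -0.148], [0.657, -0.165], [0.653, -0.196], [0.671, -0.218], [0.702, -0.23], [0.692, -0.223], [0.721, -0.207], [0.727, -0.182], [0.713, -0.156]]
[164 286  58  30 924] [193. 300.] [[ 0.535 -0.352  0.02 ]]
[[0.546, -0.298], [0.489, -0.394], [0.521, -0.413], [0.535, -0.399], [0.523, -0.385], [0.559, -0.332], [0.587, -0.343], [0.595, -0.328]]
```

View pics/tr.png

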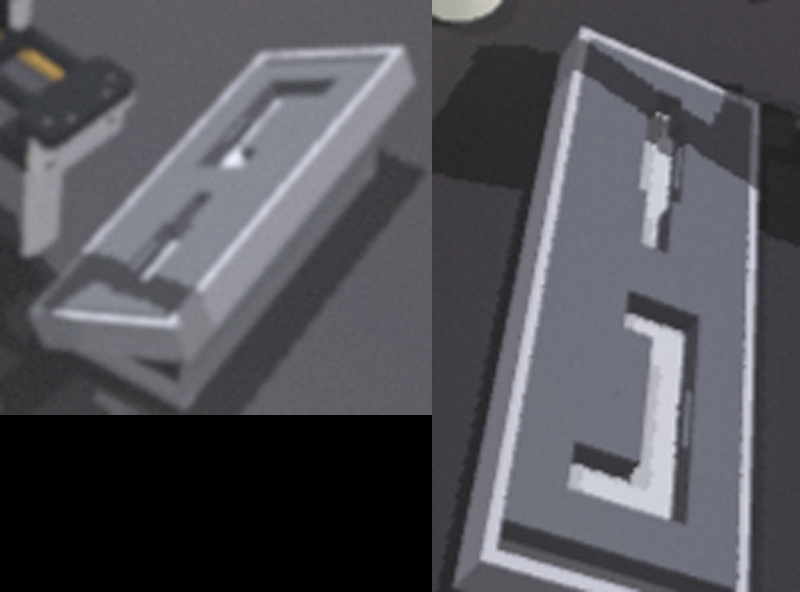

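```bash
python3 - <<'E'
from h import *
s=calibration("scene");d=calibration("side")
S=lambda u,v:(325+u/3.456,100+v/3.456); D=lambda u,v:(225+(u-432)/3.2,215+v/3.2)
P=tri(s,[S(403,47),S(180,322),S(50,315),S(336,82)],d,[D(487,556),D(582,30),D(755,103),D(572,487)])
print(P.round(4)); e=P[0]-P[1]; print(np.degrees(np.arctan2(e[1],e[0])),np.linalg.norm(e))
hsv=cv2.cvtColor(cv2.imread("pics/side0.png"),cv2.COLOR_BGR2HSV); m=((hsv[...,2]>120)&(hsv[...,1]<60)).astype("uint8")
n,l,st,ce=cv2.connectedComponentsWithStats(m)
for i in range(1,n):
    if 60<st[i,4]<3000 and 130<ce[i,1]<220:
        cn=cv2.findContours((l==i).astype("uint8"),0,1)[0][0]
        print(st[i],plane(d,ce[i],.015).round(3),plane(d,cv2.approxPolyDP(cn,2,True)[:,0],.022)[:,:2].round(3).tolist())
E
```

```text
[[0.5935 0.3982 0.1063 0.0054]
 [0.6516 0.0819 0.1074 0.0073]
 [0.5495 0.0643 0.0451 0.0161]
 [0.5719 0.3524 0.087  0.004 ]]
100.40444432660351 0.3215555173193988
[273 122  33  69 963] [[ 0.706 -0.254  0.015]] [[0.733, -0.504], [0.738, -0.468], [0.685, -0.271], [0.74, -0.27], [0.752, -0.242], [0.716, -0.15], [0.693, -0.138], [0.667, -0.148], [0.659, -0.171], [0.682, -0.262], [0.669, -0.254], [0.71, -0.409], [0.711, -0.454]]
[335 133  39  40 594] [[ 0.535 -0.356  0.015]] [[0.531, -0.472], [0.547, -0.469], [0.536, -0.346], [0.551, -0.327], [0.58, -0.342], [0.592, -0.329], [0.584, -0.298], [0.54, -0.272], [0.534, -0.309], [0.524, -0.256], [0.515, -0.268], [0.517, -0.307], [0.487, -0.373], [0.489, -0.396], [0.525, -0.418]]
[ 216  159   32   63 1426] [[ 0.823 -0.108  0.015]] [[0.898, -0.242], [0.905, -0.224], [0.876, -0.176], [0.875, -0.134], [0.802, -0.008], [0.767, -0.001], [0.752, -0.033], [0.8, -0.141], [0.855, -0.195], [0.873, -0.242]]
[325 196  42  17 383] [[ 0.526 -0.124  0.015]] [[0.481, -0.146], [0.512, -0.151], [0.549, -0.127], [0.55, -0.107], [0.575, -0.094], [0.567, -0.077], [0.543, -0.093], [0.534, -0.084], [0.533, -0.107], [0.528, -0.089], [0.499, -0.107], [0.497, -0.13], [0.492, -0.112]]
```

The tray runs along about 100.4° in world, and its 321 mm outer length agrees with the foam plus rims. The plug's axis is at about 30° with the long end towards +x, and the snap's y axis is at about 59°. I'll move above the plug for a close look.

Emit:
drive_tool --pt "100 -42 -7 34 0" --pt "100 -42 -7 34 0" --pt "100 -42 -6 34 0" --pt "100 0 0 0 -0.175" --pt "100 0 0 0 -0.175" --pt "100 0 0 0 -0.174" --pt "100 0 0 0 0" --pt "100 0 0 0 0"

```text
clock: 1.1
ee_pos: [0.5298, -0.1259, 0.1032]
eef_rot: [-3.141, -0.0, 2.092]
wrist_force: [-0.2, -0.2, 0.6]
width: 0.999
gripper_force: 0.0
```

```bash
cat > look.py <<'E'
from h import *
import sys,pickle
c=calibration("wrist"); im=camera("wrist")[:,:,::-1]; st=robot.read_state()
pickle.dump((c,st),open(f"pics/{sys.argv[1]}.pkl","wb")); cv2.imwrite(f"pics/{sys.argv[1]}.png",im)
print(st["clock"],st["ee_pos"].round(4),st["eef_rot"].round(4),st["qpos"].round(2),c["eye"],c["attitude"])
E
python3 look.py w1
```

```text
1.15 [ 0.5299 -0.1259  0.1033] [-3.1414e+00 -2.0000e-04  2.0929e+00] [-0.34  0.12  1.54  0.    1.48 -0.86] [ 0.49526655 -0.06310306  0.28329656] [2.89406546e+00 1.52801315e-03 5.21319996e-01]
```

View pics/w1.png

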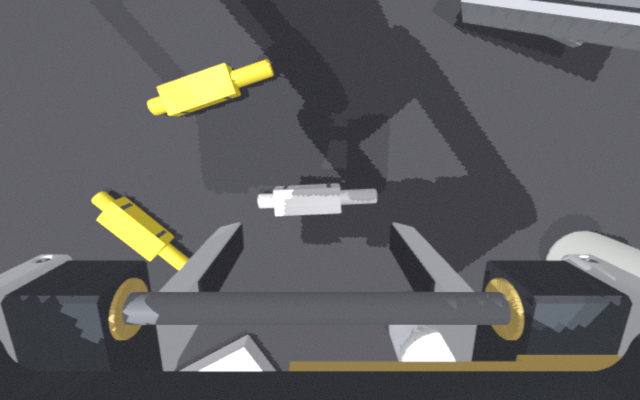

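The steel plug lies at (258–377, 200) in this view. Its handle spans 274–341 by 185–215, and the long plug points right.

```bash
python3 - <<'E'
from h import *
import pickle
c,st=pickle.load(open("pics/w1.pkl","rb")); im=cv2.imread("pics/w1.png"); hsv=cv2.cvtColor(im,cv2.COLOR_BGR2HSV)
m=((hsv[...,2]>110)&(hsv[...,1]<50)).astype("uint8"); m[:,:240]=0;m[:,390:]=0;m[:160]=0;m[225:]=0
ys,xs=np.nonzero(m); print(xs.min(),xs.max(),ys.min(),ys.max())
for z in (.011,.022): print(z,plane(c,[[xs.min(),np.median(ys[xs<xs.min()+8])],[xs.max(),np.median(ys[xs>xs.max()-15])]],z).round(4).tolist())
h=cv2.morphologyEx(m,cv2.MORPH_OPEN,np.ones((21,21),"uint8")); r=cv2.minAreaRect(cv2.findContours(h,0,1)[0][0]); print(r)
col=m.sum(0); print([(x,int(col[x])) for x in range(255,380,3)])
b=plane(c,cv2.boxPoints(r),.022); print(b.round(4), b.mean(0))
e=b-np.roll(b,1,0); print(np.linalg.norm(e,axis=1),np.degrees(np.arctan2(e[:,1],e[:,0])))
E
```

```text
240 377 183 224
0.011 [[0.4783, -0.1816, 0.011], [0.5782, -0.0932, 0.011]]
0.022 [[0.479, -0.1768, 0.022], [0.5749, -0.092, 0.022]]
((307.0, 200.5), (31.0, 68.0), 90.0)
[(255, 0), (258, 16), (261, 17), (264, 16), (267, 16), (270, 16), (273, 26), (276, 32), (279, 31), (282, 31), (285, 28), (288, 31), (291, 32), (294, 32), (297, 32), (300, 31), (303, 31), (306, 30), (309, 30), (312, 31), (315, 31), (318, 31), (321, 31), (324, 31), (327, 27), (330, 29), (333, 31), (336, 31), (339, 29), (342, 15), (345, 15), (348, 15), (351, 15), (354, 14), (357, 15), (360, 15), (363, 15), (366, 15), (369, 15), (372, 15), (375, 14), (378, 0)]
[[ 0.4887 -0.1298  0.022 ]
 [ 0.5415 -0.0995  0.022 ]
 [ 0.5564 -0.1244  0.022 ]
 [ 0.5023 -0.1556  0.022 ]] [ 0.52221682 -0.12732161  0.022     ]
[0.02909706 0.06085838 0.02907381 0.06248388] [ 117.84208236   29.88771965  -58.95567076 -150.10253972]
```

```bash
python3 - <<'E'
from h import *
import pickle
c,st=pickle.load(open("pics/w1.pkl","rb")); im=cv2.imread("pics/w1.png"); hsv=cv2.cvtColor(im,cv2.COLOR_BGR2HSV)
m=((hsv[...,2]>110)&(hsv[...,1]<50)); m[:170]=0;m[220:]=0
cx=list(range(259,272))+list(range(345,376)); cy=[np.nonzero(m[:,x])[0].mean() for x in cx]
k=np.polyfit(cx,cy,1); print(k, np.round(cy,0))
rows=[(np.nonzero(m[:,x])[0].min(),np.nonzero(m[:,x])[0].max()) for x in (280,290,300,320,335)]; print(rows)
A=plane(c,[[257.5,np.polyval(k,257.5)],[377.5,np.polyval(k,377.5)],[273.5,np.polyval(k,273.5)],[341,np.polyval(k,341)]],.011)
print(A.round(4),np.linalg.norm(A[1]-A[0]),np.degrees(np.arctan2(*(A[1]-A[0])[1::-1])))
u=(A[1]-A[0])/np.linalg.norm(A[1]-A[0]); C=A[1]-u*.064; print("centre",C,(A[2]+A[3])/2, "from other end",A[0]+u*.046)
print(proj(c,[st["ee_pos"]]))
print(im[183:220:3,306].mean(1))
E
```

```text
[-4.61401293e-02  2.12890243e+02] [200. 200. 201. 201. 200. 200. 201. 200. 200. 200. 201. 200. 200. 197.
 197. 197. 197. 197. 197. 197. 197. 196. 196. 196. 196. 196. 196. 196.
 196. 196. 196. 196. 196. 196. 196. 196. 196. 196. 196. 196. 196. 196.
 196. 196.]
[(np.int64(186), np.int64(216)), (np.int64(185), np.int64(216)), (np.int64(185), np.int64(215)), (np.int64(184), np.int64(214)), (np.int64(183), np.int64(213))]
[[ 0.4829 -0.1536  0.011 ]
 [ 0.5783 -0.0925  0.011 ]
 [ 0.4957 -0.1454  0.011 ]
 [ 0.5494 -0.111   0.011 ]] 0.11328803728443153 32.61852576563446
centre [ 0.52443712 -0.12704109  0.011     ] [ 0.5225657  -0.12823877  0.011     ] from other end [ 0.52166768 -0.12881349  0.011     ]
[[314.55694188 236.89635118]]
[ 61.         152.33333333 172.33333333 176.33333333 186.66666667
 220.         222.         223.33333333 220.33333333 220.66666667
 214.33333333  72.          68.        ]
```

Emit:
drive_tool --pt "75 -1 -7 40 -0.047" --pt "75 0 0 34 0" --pt "75 0 0 0 0" --pt "75 0 0 0 0" --force 25

```text
clock: 1.65
ee_pos: [0.5254, -0.1306, 0.0308]
eef_rot: [3.14, 0.002, 2.141]
wrist_force: [-0.2, -0.2, -0.1]
width: 0.752
gripper_force: 0.0
```

```bash
python3 look.py w2
```

```text
1.7 [ 0.5259 -0.1308  0.0315] [3.1395e+00 2.7000e-03 2.1415e+00] [-0.35  0.17  1.64  0.    1.33 -0.92] [ 0.48740963 -0.06947375  0.21077933] [ 2.89216135e+00 -2.25893419e-05  5.70223137e-01]
```

View pics/w2.png

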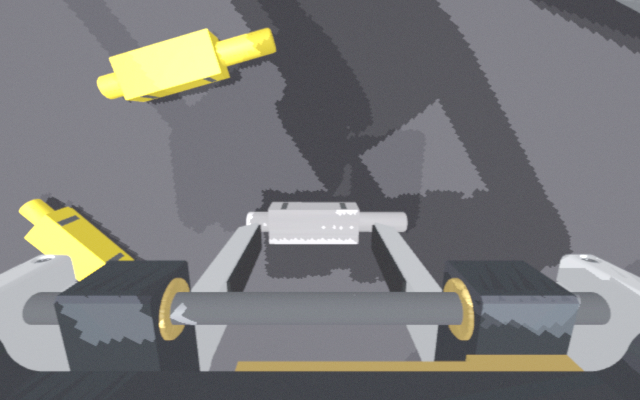

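The jaws straddle the plug. Its handle is at 269–358 by 203–243 and level in the image, and the fingertips are at (255,227) and (378,227).

```bash
python3 - <<'E'
from h import *
import pickle
c,st=pickle.load(open("pics/w2.pkl","rb")); im=cv2.imread("pics/w2.png").mean(2)
print(im[195:250:2,310].astype(int)); print(im[195:250:2,385].astype(int))
p=st["ee_pos"]; t=np.array([np.cos(st["eef_rot"][2]),np.sin(st["eef_rot"][2]),0]); n=np.array([t[1],-t[0],0])
for d in (-12,-8,0,8,12): print(d,[proj(c,[np.r_[(p+t*d/1e3)[:2],z]]).round(1).tolist() for z in (0,.011,.022)])
print(plane(c,[[269,225],[358,225]],.02),p, "axis rows", proj(c,[np.r_[(p+n*.05)[:2],.011],np.r_[(p-n*.04)[:2],.011]]))
E
```

```text
[ 76  73  79  93 185 188 190 194 214 215 212 212 210 210 211 213 212 214
 213 212 212 211 237 254 242  92  91  90]
[103  97  75  75  75  76  73  78 103 192 204 208 213 213 213 202 199 200
 200 200 200 198 198 193 168 116  72  65]
-12 [[[315.1, 236.8]], [[315.1, 242.5]], [[315.0, 248.8]]]
-8 [[[315.1, 231.8]], [[315.1, 237.3]], [[315.0, 243.4]]]
0 [[[315.1, 221.7]], [[315.0, 226.8]], [[315.0, 232.3]]]
8 [[[315.1, 211.4]], [[315.0, 216.0]], [[315.0, 221.1]]]
12 [[[315.1, 206.2]], [[315.0, 210.6]], [[315.0, 215.3]]]
[[ 0.49724803 -0.14377284  0.02      ]
 [ 0.54793286 -0.11127007  0.02      ]] [ 0.5258768  -0.1307802   0.03145266] axis rows [[385.50829571 226.7229912 ]
 [258.6642078  226.78087078]]
```

Emit:
drive_tool --pt "75 1 0 10 0" --pt "75 0 0 0 0" --pt "75 0 0 0 0"

```text
clock: 2.08
ee_pos: [0.524, -0.1295, 0.0197]
eef_rot: [3.141, 0.0, 2.142]
wrist_force: [0.3, -0.2, -0.1]
width: 0.75
gripper_force: 0.0
```

Emit:
drive_tool --pt "75 0 0 0.8 0" --pt "60 0 0 0 0" --pt "50 0 0 0 0" --pt "50 0 0 0 0" --pt "50 0 0 0 0" --force 25

```text
clock: 2.7
ee_pos: [0.5239, -0.1296, 0.0188]
eef_rot: [-3.141, 0.0, 2.142]
wrist_force: [-0.1, -0.8, 0.3]
width: 0.629
gripper_force: 25.0
```

Emit:
drive_tool --pt "50 0 0 -10 0" --pt "50 0 0 -20 0" --pt "50 0 0 -50 0" --pt "50 0 0 -60 0" --pt "50 0 0 0 -0.17" --pt "50 0 0 0 -0.17" --pt "50 0 0 0 -0.17" --pt "50 0 0 0 -0.17" --pt "50 0 0 0 0"

```text
clock: 3.82
ee_pos: [0.5239, -0.1294, 0.1588]
eef_rot: [3.141, 0.0, 2.82]
wrist_force: [-0.2, 0.2, -2.1]
width: 0.627
gripper_force: 25.0
```

```bash
python3 - <<'E'
from h import *
s=calibration("scene");d=calibration("side")
S=lambda u,v:(325+u/3.456,100+v/3.456); D=lambda u,v:(225+(u-432)/3.2,215+v/3.2)
P=tri(s,[S(175,237),S(207,195)],d,[D(660,185),D(655,245)]); print(P.round(4))
# rays onto slanted face plane
x=np.array([np.cos(np.radians(10.4)),np.sin(np.radians(10.4)),0]);O=np.array([.563,.229,.078])
n=np.array([-x[0]*.5,-x[1]*.5,.866])
for nm,c,px in (("s",s,S(175,237)),("d",d,D(660,185)),("d",d,D(690,420)),("s",s,S(230,115))):
    r=rays(c,px)[0]; X=c["eye"]+r*((O-c["eye"])@n)/(r@n); print(nm,X.round(4),((X-O)@[-x[1],x[0],0]).round(4),((X-O)@x/.866).round(4))
E
python3 look.py w3
```

```text
[[0.5817 0.162  0.0719 0.006 ]
 [0.5728 0.2061 0.0751 0.0058]]
s [0.5925 0.152  0.0867] -0.0811 0.0175
d [0.5772 0.1665 0.0796] -0.064 0.0031
d [0.5289 0.2961 0.0656] 0.0721 -0.0247
s [0.5279 0.2901 0.0645] 0.0665 -0.0271
3.875 [ 0.5239 -0.1294  0.1588] [3.1413e+00 1.0000e-04 2.8190e+00] [-0.35  0.08  1.47  0.    1.59 -1.6 ] [ 0.4571931  -0.10568027  0.33889836] [2.89446655e+00 6.29413482e-04 1.24876913e+00]
```

Emit:
drive_tool --pt "50 1.5 57.5 -2 0" --pt "50 1.5 57.5 -2 0" --pt "50 1.5 57.5 -2 0" --pt "50 1.5 57.5 -2 -0.1" --pt "50 1.5 57.5 -2 -0.1" --pt "50 0 57.5 0 -0.15" --pt "50 0 0 0 -0.153" --pt "50 0 0 0 0" --pt "50 0 0 0 0"

```text
clock: 5.0
ee_pos: [0.6085, 0.2036, 0.1687]
eef_rot: [-3.141, -0.0, -2.962]
wrist_force: [-0.4, -0.0, -2.5]
width: 0.625
gripper_force: 25.0
```

```bash
python3 look.py w4
```

```text
5.05 [0.6085 0.2034 0.1688] [-3.1415  0.     -2.9621] [ 0.23  0.3   1.19 -0.    1.65 -1.52] [0.53935235 0.19228462 0.34874847] [2.89493408e+00 4.84820409e-04 1.74969515e+00]
```

View pics/w4.png

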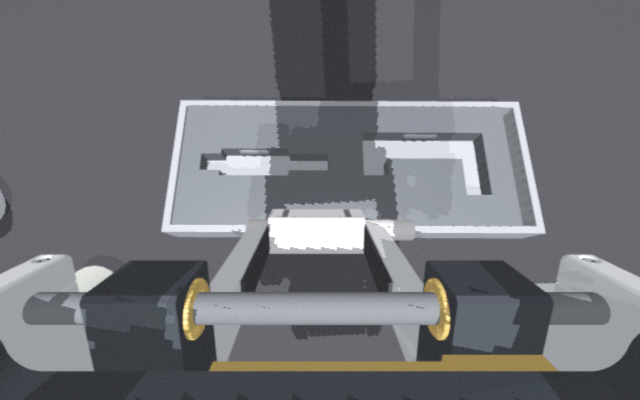

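The tray sits square in this view: rim corners at (182,102), (519,102), (541,234) and (165,232), plug pocket at 201–328 by 149–176, snap pocket at 363–491 by 134–195. The held plug points the right way, with its long end to the right (+y).

```bash
python3 - <<'E'
from h import *
import pickle
c,st=pickle.load(open("pics/w4.pkl","rb")); im=cv2.imread("pics/w4.png").mean(2).astype(int)
print("col345",list(zip(range(94,240,1),im[94:240,345]))[:24]); print("col200 end",list(zip(range(205,240),im[205:240,205])))
print("row162",list(zip(range(160,340,1),im[164,160:340:1]))[35:])
print("col255",list(zip(range(140,185),im[140:185,255])))
print("col305",list(zip(range(140,185),im[140:185,305])))
a=np.radians(10.28); x=np.array([np.cos(a),np.sin(a),0]); y=np.array([-x[1],x[0],0])
for r,z in ((107,.049),(223,.107)): P=plane(c,[[345,r]],z)[0]; print(P,P@x,P@y)
E
```

```text
col345 [(94, np.int64(60)), (95, np.int64(55)), (96, np.int64(57)), (97, np.int64(57)), (98, np.int64(59)), (99, np.int64(60)), (100, np.int64(78)), (101, np.int64(117)), (102, np.int64(136)), (103, np.int64(139)), (104, np.int64(139)), (105, np.int64(133)), (106, np.int64(100)), (107, np.int64(88)), (108, np.int64(90)), (109, np.int64(91)), (110, np.int64(89)), (111, np.int64(91)), (112, np.int64(92)), (113, np.int64(91)), (114, np.int64(86)), (115, np.int64(91)), (116, np.int64(92)), (117, np.int64(87))]
col200 end [(205, np.int64(171)), (206, np.int64(172)), (207, np.int64(170)), (208, np.int64(172)), (209, np.int64(173)), (210, np.int64(173)), (211, np.int64(172)), (212, np.int64(173)), (213, np.int64(171)), (214, np.int64(173)), (215, np.int64(171)), (216, np.int64(174)), (217, np.int64(174)), (218, np.int64(173)), (219, np.int64(175)), (220, np.int64(175)), (221, np.int64(175)), (222, np.int64(174)), (223, np.int64(174)), (224, np.int64(183)), (225, np.int64(235)), (226, np.int64(239)), (227, np.int64(239)), (228, np.int64(240)), (229, np.int64(239)), (230, np.int64(240)), (231
[... 4782 characters left out ...]
9, np.int64(79)), (160, np.int64(93)), (161, np.int64(127)), (162, np.int64(141)), (163, np.int64(142)), (164, np.int64(141)), (165, np.int64(142)), (166, np.int64(142)), (167, np.int64(143)), (168, np.int64(141)), (169, np.int64(136)), (170, np.int64(108)), (171, np.int64(92)), (172, np.int64(88)), (173, np.int64(91)), (174, np.int64(92)), (175, np.int64(89)), (176, np.int64(89)), (177, np.int64(87)), (178, np.int64(92)), (179, np.int64(91)), (180, np.int64(92)), (181, np.int64(92)), (182, np.int64(91)), (183, np.int64(87)), (184, np.int64(92))]
[0.52027542 0.21703328 0.049     ] 0.5506551287452186 0.12070161923414353
[0.61705695 0.23136803 0.107     ] 0.6484412250182676 0.11753474736758511
```

```bash
cat >> h.py <<'E'
a=np.radians(10.3); X=np.array([np.cos(a),np.sin(a),0]); Y=np.array([-X[1],X[0],0]); S0=.5996
N=np.array([-X[0]*.5,-X[1]*.5,np.cos(np.pi/6)]); U=np.array([X[0]*.8660,X[1]*.8660,.5]); O=X*S0+[0,0,.078]
def face(c,px):  # pixels -> (slope coord mm from face centre, y mm)
    d=rays(c,px); P=c["eye"]+d*(((O-c["eye"])@N)/(d@N))[:,None]
    return np.c_[(P-O)@U,P@Y]*1e3
E
python3 - <<'E'
from h import *
import pickle
c,st=pickle.load(open("pics/w4.pkl","rb")); im=cv2.imread("pics/w4.png").mean(2)
print("plug rows",face(c,[[255,148],[255,175]]).round(1).tolist(),"small",face(c,[[305,154],[305,170]]).round(1).tolist())
print("plug cols",face(c,[[199.8,164],[327.5,164]]).round(1).tolist())
g=lambda v:np.abs(np.diff(v))
for r in (150,): 
    d=g(im[r,340:500]); print("snap row",r,[(340+i,int(d[i])) for i in np.nonzero(d>15)[0]])
for r in (186,):
    d=g(im[r,450:500]); print("snap row",r,[(450+i,int(d[i])) for i in np.nonzero(d>15)[0]])
for k in (400,372,478):
    d=g(im[120:205,k]); print("snap col",k,[(120+i,int(d[i])) for i in np.nonzero(d>12)[0]])
# rim direction
cols=(230,300,420,490); e=[]
for k in cols:
    v=np.gradient(im[94:112,k]); e.append(94+np.argmax(v))
print(e); P=plane(c,[[cols[0],e[0]],[cols[-1],e[-1]]],.05); q=P[1]-P[0]; print("rim yaw",np.degrees(np.arctan2(q[1],q[0])))
# held gauge top
print(proj(c,[st["ee_pos"]]))
E
```

```text
plug rows [[-13.5, 36.3], [12.9, 37.8]] small [[-7.5, 82.5], [8.2, 82.6]]
plug cols [[2.3, -12.9], [2.4, 103.0]]
snap row 150 [(np.int64(362), 24), (np.int64(385), 41), (np.int64(386), 25), (np.int64(473), 42), (np.int64(474), 85), (np.int64(475), 21), (np.int64(483), 27), (np.int64(484), 35), (np.int64(485), 16)]
snap row 186 [(np.int64(464), 19), (np.int64(465), 30), (np.int64(478), 28), (np.int64(479), 78), (np.int64(480), 44), (np.int64(489), 38), (np.int64(490), 33)]
snap col 400 [(np.int64(131), 27), (np.int64(132), 21), (np.int64(139), 44), (np.int64(140), 76), (np.int64(157), 32), (np.int64(158), 28)]
snap col 372 [(np.int64(139), 22), (np.int64(140), 30), (np.int64(174), 27), (np.int64(175), 12), (np.int64(198), 30), (np.int64(200), 21)]
snap col 478 [(np.int64(132), 45), (np.int64(135), 15), (np.int64(170), 21), (np.int64(172), 19), (np.int64(173), 19), (np.int64(175), 20), (np.int64(176), 19), (np.int64(194), 41)]
[np.int64(100), np.int64(100), np.int64(101), np.int64(101)]
rim yaw 100.0382293820366
[[314.09404026 234.73301552]]
```

```bash
python3 - <<'E'
from h import *
import pickle
c,st=pickle.load(open("pics/w4.pkl","rb")); im=cv2.imread("pics/w4.png").mean(2).astype(int)
for z in (.104,.107,.110): P=plane(c,[[205,231.5],[205,224.5]],z); print(z,(P@X).round(4),(P@Y).round(3))
print("snap",face(c,[[362.5,150],[485,150],[400,132],[372,132],[478,194.5]]).round(1).tolist())
print("held",im[204:256:2,318]); print("ee s,y",st["ee_pos"]@X,st["ee_pos"]@Y)
d=calibration("side"); P=[O+Y*(.036+q)-0*N for q in (-.049,.067)]; q=proj(d,P); print([(432+(u-225)*3.2,(v-215)*3.2) for u,v in q])
E
```

```text
0.104 [0.6572 0.6508] [-0.004 -0.004]
0.107 [0.6561 0.6498] [-0.003 -0.003]
0.11 [0.655  0.6487] [-0.002 -0.001]
snap [[-11.4, 135.3], [-11.3, 247.9], [-29.7, 171.2], [-29.8, 145.0], [31.3, 235.1]]
held [160 160 167 197 197 198 198 255 255 255 255 255 255 255 255 255 255 255
 255 255 255 255 255 181 177  88]
ee s,y 0.6351028257662714 0.0913425367391676
[(np.float64(665.8218231325893), np.float64(93.88961681147894)), (np.float64(650.8439618669476), np.float64(247.22600331970918))]
```

Emit:
drive_tool --pt "50 -48 0 0 0" --pt "50 0 0 25 0" --pt "50 0 0 24 0" --pt "50 5 0 0 0" --pt "50 3 0 0 0" --pt "50 0 0 0 0"

```text
clock: 5.8
ee_pos: [0.6484, 0.2115, 0.1221]
eef_rot: [3.141, 0.004, -2.959]
wrist_force: [0.5, 0.8, -1.2]
width: 0.631
gripper_force: 25.0
```

Emit:
drive_tool --pt "50 2 0 0 0" --pt "50 2 0 0 0" --pt "50 0 0 0 0"

```text
clock: 6.18
ee_pos: [0.6441, 0.2109, 0.1203]
eef_rot: [3.142, 0.001, -2.958]
wrist_force: [0.1, -0.4, -1.5]
width: 0.627
gripper_force: 25.0
```

Emit:
drive_tool --pt "50 2 0 0 0" --pt "50 2 0 0 0" --pt "50 0 0 0 0"

```text
clock: 6.55
ee_pos: [0.6428, 0.2106, 0.1213]
eef_rot: [3.141, 0.008, -2.959]
wrist_force: [6.7, 0.8, -0.8]
width: 0.634
gripper_force: 25.0
```

Emit:
drive_tool --pt "50 1.5 0 0 0" --pt "50 0 0 0 0"

```text
clock: 6.8
ee_pos: [0.642, 0.2104, 0.1217]
eef_rot: [3.141, 0.01, -2.959]
wrist_force: [7.4, 0.7, 0.5]
width: 0.629
gripper_force: 25.0
```

Emit:
drive_tool --pt "50 2 0 0 0" --pt "50 2 0 0 0" --pt "50 0 0 0 0"

```text
clock: 7.18
ee_pos: [0.639, 0.2098, 0.1225]
eef_rot: [3.141, 0.013, -2.959]
wrist_force: [9.4, 1.6, 0.8]
width: 0.629
gripper_force: 25.0
```

```bash
python3 look.py w5; python3 - <<'E'
from h import *
im=cv2.imread("pics/w5.png").mean(2).astype(int)
print(im[196:262:2,318]); print(im[196:262:2,390])
E
```

```text
7.225 [0.639  0.2098 0.1226] [ 3.1413  0.0126 -2.9587] [ 0.23  0.38  1.19 -0.    1.57 -1.52] [0.56766358 0.1977079  0.30171797] [2.88219011e+00 1.12643432e-04 1.75338805e+00]
[ 89  89 137 157 167 217 218 217 212 152 169 181 255 255 255 255 255 255
 255 255 255 255 255 255 255 255 179 177 178 177 166  68  69]
[ 86 125 129 131 123 142 143 212 213 137 119 119 118 107 150 222 241 232
 254 186 194 168 165 163 163 161 162 161 163 163 163 163 162]
```

```bash
python3 -c "
import cv2
im=cv2.imread('pics/w5.png')[170:275,190:470]; cv2.imwrite('pics/w5c.png',cv2.resize(im,None,fx=2.8,fy=2.8,interpolation=2))"
```

```text
(no output)
```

View pics/w5c.png

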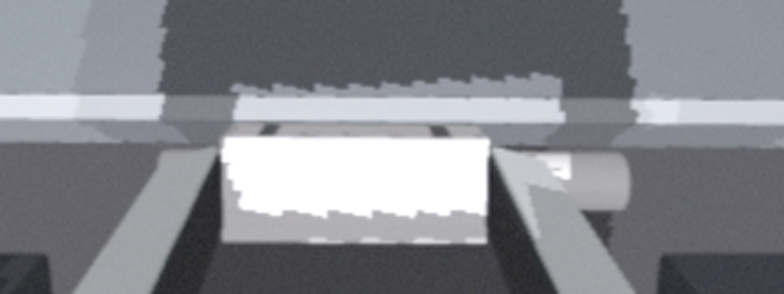

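The crop shows the plug against the tray's back rim, its top face visible from crop rows 137 to 242. It has begun tilting, by roughly 10°, so I'll keep pushing.

Emit:
drive_tool --pt "50 2 0 1 0" --pt "50 2 0 1 0" --pt "50 2 0 0 0" --pt "50 0 0 0 0"

```text
clock: 7.72
ee_pos: [0.6348, 0.209, 0.1231]
eef_rot: [3.141, 0.018, -2.959]
wrist_force: [9.6, 2.4, 5.3]
width: 0.628
gripper_force: 25.1
```

```bash
cat > prof.py <<'E'
from h import *
import sys
im=cv2.imread(f"pics/{sys.argv[1]}.png").mean(2).astype(int); k=int(sys.argv[2]); print("from",196,im[196:264,k].tolist())
E
python3 look.py w6;python3 prof.py w6 318
```

```text
7.775 [0.6348 0.209  0.1231] [ 3.1412  0.0181 -2.9587] [ 0.23  0.36  1.2  -0.    1.56 -1.52] [0.56249923 0.19673198 0.301861  ] [ 2.87668100e+00 -1.57016401e-05  1.75336298e+00]
from 196 [95, 137, 153, 153, 156, 156, 157, 158, 155, 157, 159, 159, 159, 165, 196, 218, 220, 220, 219, 220, 219, 219, 212, 154, 153, 191, 255, 255, 255, 255, 255, 255, 255, 255, 255, 255, 255, 255, 255, 255, 255, 255, 255, 255, 255, 255, 255, 255, 217, 201, 198, 188, 184, 185, 186, 186, 186, 184, 186, 194, 232, 255, 255, 255, 194, 83, 68, 68]
```

Side face is no longer visible, the force lies along the wall normal and the geometry gives a flush contact, so the tilt is about 30°. Backing off and moving above the plug pocket.

Emit:
drive_tool --pt "50 -6 0 -4 0" --pt "50 -10 0 -10 0" --pt "50 0 0 -30 0" --pt "50 40 -25 0 0" --pt "50 40 -25 0 0" --pt "50 20 -5 10 0" --pt "50 0 0 0 0" --pt "50 0 0 0 0"

```text
clock: 8.78
ee_pos: [0.5563, 0.1389, 0.1516]
eef_rot: [3.141, -0.0, -2.958]
wrist_force: [0.0, 0.2, -2.2]
width: 0.631
gripper_force: 25.0
```

```bash
cat > tgt.py <<'E'
from h import *
import sys
s,y,h,off,piv=[float(v)/1e3 for v in sys.argv[1:6]]  # slope, y, bottom height over face, pivot x offset, pivot above bottom (mm)
st=robot.read_state(); P=O+U*(s+off)+Y*y+N*(piv+h)-[0,0,.0015]-0
P=P
yaw=st["eef_rot"][2]; t=np.array([np.cos(yaw),np.sin(yaw),0]); n=np.array([np.sin(yaw),-np.cos(yaw),0]); d=(P-st["ee_pos"])*1e3
print("target",P.round(4),"ee",st["ee_pos"].round(4),"move",(d@t).round(1),(d@n).round(1),(-d[2]).round(1),"yaw",np.degrees(yaw).round(2),st["wrist_force"].round(1))
E
python3 tgt.py 0 36 6 2.3 20.5; python3 look.py w7; python3 prof.py w7 318
```

```text
target [0.5724 0.1406 0.1006] ee [0.5563 0.1389 0.1516] move -16.2 -1.3 51.0 yaw -169.49 [ 0.   0.2 -2.2]
8.825 [0.5566 0.139  0.1518] [ 3.1415e+00  1.0000e-04 -2.9579e+00] [ 0.15  0.16  1.4   0.    1.58 -1.61] [0.4872424  0.12719674 0.33170905] [2.89523482e+00 1.53575753e-04 1.75394389e+00]
from 196 [112, 114, 112, 114, 110, 111, 110, 111, 111, 110, 111, 114, 134, 186, 200, 200, 202, 203, 203, 202, 202, 200, 184, 193, 194, 207, 255, 255, 255, 255, 255, 255, 255, 255, 255, 255, 255, 255, 255, 255, 255, 255, 255, 255, 255, 255, 255, 255, 255, 255, 255, 255, 255, 255, 229, 213, 213, 211, 211, 210, 218, 239, 252, 245, 184, 139, 138, 138]
```

Emit:
drive_tool --pt "50 -16 -1.3 26 0.004" --pt "50 0 0 25 0" --pt "50 0 0 0 0" --pt "50 0 0 0 0"

```text
clock: 9.32
ee_pos: [0.5729, 0.1406, 0.1017]
eef_rot: [-3.142, 0.001, -2.962]
wrist_force: [-0.3, -0.0, -0.8]
width: 0.628
gripper_force: 25.0
```

```bash
python3 tgt.py 0 36 6 2.3 20.5; python3 look.py w8; python3 -c "
import cv2
im=cv2.imread('pics/w8.png')[120:275,140:500]; cv2.imwrite('pics/w8c.png',cv2.resize(im,None,fx=2.2,fy=2.2,interpolation=2))"
```

```text
target [0.5724 0.1406 0.1006] ee [0.5729 0.1406 0.1017] move 0.5 0.1 1.1 yaw -169.71 [-0.3 -0.  -0.8]
9.375 [0.5732 0.1406 0.1023] [-3.1415e+00  2.6000e-03 -2.9621e+00] [ 0.14  0.22  1.43  0.    1.49 -1.61] [0.50352668 0.12917412 0.28163309] [2.89342670e+00 4.20260314e-04 1.75010376e+00]
```

View pics/w8c.png

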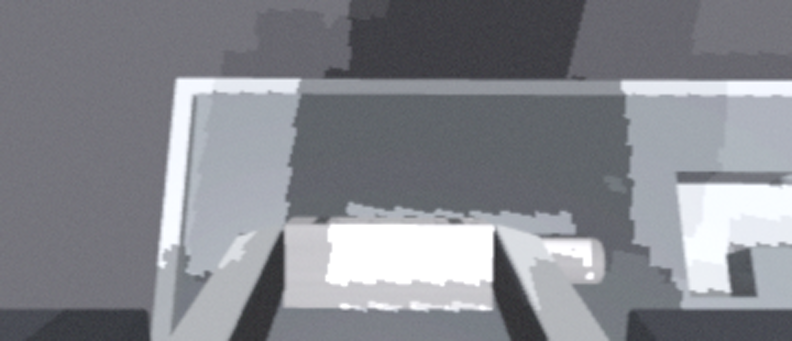

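The plug sits tilted and level over its pocket, with the handle at crop 285–497 by 222–308. Now I'll descend along the face normal, feeling for contact.

Emit:
drive_tool --pt "50 -1 0 2.5 0" --pt "50 -1 0 1.7 0" --pt "50 -1 0 1.7 0" --pt "50 0 0 0 0"

```text
clock: 9.88
ee_pos: [0.5749, 0.1407, 0.0946]
eef_rot: [-3.142, -0.0, -2.962]
wrist_force: [-0.7, -0.1, -2.1]
width: 0.629
gripper_force: 25.0
```

Emit:
drive_tool --pt "50 -0.5 0 0.9 0" --pt "50 -0.5 0 0.9 0" --pt "50 0 0 0 0"

```text
clock: 10.25
ee_pos: [0.5759, 0.1409, 0.0928]
eef_rot: [-3.142, -0.0, -2.962]
wrist_force: [0.8, 0.1, -1.7]
width: 0.629
gripper_force: 25.0
```

Emit:
drive_tool --pt "50 -0.5 0 0.9 0" --pt "50 -0.5 0 0.9 0" --pt "50 0 0 0 0"

```text
clock: 10.62
ee_pos: [0.5769, 0.1411, 0.0911]
eef_rot: [3.142, -0.0, -2.962]
wrist_force: [1.3, 0.0, -2.7]
width: 0.633
gripper_force: 25.0
```

```bash
python3 tgt.py 0 36 0 2.3 20.5
```

```text
target [0.5754 0.1412 0.0954] ee [0.5769 0.1411 0.0911] move 1.5 0.3 -4.3 yaw -169.74 [ 1.3  0.  -2.7]
```

Emit:
drive_tool --pt "50 -0.5 0 0.9 0" --pt "50 -0.5 0 0.9 0" --pt "50 0 0 0 0"

```text
clock: 11.0
ee_pos: [0.5779, 0.1413, 0.0892]
eef_rot: [-3.142, -0.0, -2.962]
wrist_force: [0.6, 0.4, -1.8]
width: 0.63
gripper_force: 25.0
```

Emit:
drive_tool --pt "50 -0.5 0 0.9 0" --pt "50 -0.5 0 0.9 0" --pt "50 0 0 0 0"

```text
clock: 11.38
ee_pos: [0.5786, 0.1414, 0.0882]
eef_rot: [-3.142, -0.0, -2.962]
wrist_force: [-3.5, -0.2, 3.4]
width: 0.633
gripper_force: 25.0
```

```bash
python3 tgt.py 0 36 0 2.3 20.5
```

```text
target [0.5754 0.1412 0.0954] ee [0.5786 0.1414 0.0882] move 3.2 0.3 -7.2 yaw -169.73 [-3.5 -0.2  3.4]
```

Emit:
drive_tool --pt "50 -0.5 0 0.9 0" --pt "50 -0.5 0 0.9 0" --pt "50 0 0 0 0"

```text
clock: 11.75
ee_pos: [0.579, 0.1415, 0.0878]
eef_rot: [-3.141, -0.001, -2.962]
wrist_force: [-7.2, -1.3, 9.3]
width: 0.632
gripper_force: 25.0
```

Emit:
drive_tool --pt "50 -0.5 0 0.9 0" --pt "50 -0.5 0 0.9 0" --pt "50 0 0 0 0"

```text
clock: 12.12
ee_pos: [0.5795, 0.1416, 0.0875]
eef_rot: [-3.141, -0.002, -2.962]
wrist_force: [-10.2, -2.3, 14.7]
width: 0.628
gripper_force: 25.0
```

```bash
python3 tgt.py 0 36 0 2.3 20.5
```

```text
target [0.5754 0.1412 0.0954] ee [0.5795 0.1416 0.0875] move 4.1 0.3 -8.0 yaw -169.71 [-10.2  -2.3  14.7]
```

Emit:
drive_tool --pt "50 1 0 -1.8 0" --pt "70 0 0 0 0" --pt "72 0 0 0 0" --pt "72 0 0 0 0" --pt "72 5 0 -9 0" --pt "60 0 0 -30 0" --pt "0 30 0 -30 0" --pt "0 0 0 0 0" --pt "0 0 0 0 0"

```text
clock: 13.25
ee_pos: [0.5455, 0.1354, 0.1538]
eef_rot: [3.141, -0.0, -2.962]
wrist_force: [-1.1, 0.1, -0.2]
width: 0.33
gripper_force: 0.0
```

```bash
python3 look.py w9; python3 -c "
import cv2
im=cv2.imread('pics/w9.png')[60:300,120:520]; cv2.imwrite('pics/w9c.png',cv2.resize(im,None,fx=2,fy=2,interpolation=2))"
```

```text
13.3 [0.5453 0.1354 0.1531] [ 3.1415e+00 -1.8000e-03 -2.9624e+00] [ 0.14  0.13  1.43  0.    1.59 -1.61] [0.47643288 0.12407732 0.33388956] [2.89507479e+00 2.66539590e-04 1.74967532e+00]
```

View pics/w9c.png

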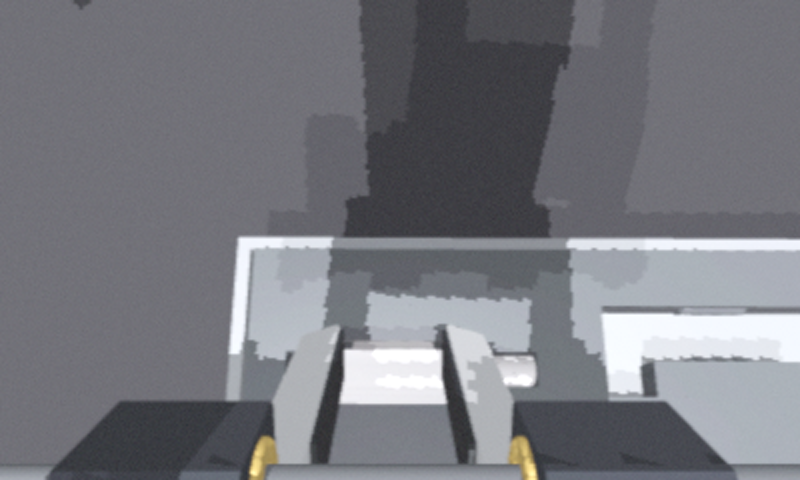

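The plug is in its pocket, handle at crop 343–443 by 345–403, and still standing proud. I'll press it with the fingers shut.

```bash
cat > press.py <<'E'
from h import *
import sys
s,y,p=[float(v)/1e3 for v in sys.argv[1:4]]
st=robot.read_state(); P=O+U*s+Y*y+N*p-.008*X
yaw=st["eef_rot"][2]; t=np.array([np.cos(yaw),np.sin(yaw),0]); n=np.array([np.sin(yaw),-np.cos(yaw),0]); d=(P-st["ee_pos"])*1e3
print("move",(d@t).round(1),(d@n).round(1),(-d[2]).round(1),"tip now s,y,p:",[round(v*1e3,1) for v in((st["ee_pos"]+.008*X-O)@U,st["ee_pos"]@Y,(st["ee_pos"]+.008*X-O)@N)],st["wrist_force"].round(1),st["clock"])
E
python3 press.py 0 36 22
```

```text
move -19.9 0.3 56.1 tip now s,y,p: [np.float64(10.8), np.float64(35.7), np.float64(80.5)] [ 0.7  0.2 -0.8] 13.3
```

Emit:
drive_tool --pt "0 -20 0.3 20 0" --pt "0 0 0 36 0" --pt "0 0 0 0 0" --pt "0 -2 0 3.5 0" --pt "0 -1.5 0 2.6 0" --pt "0 -0.5 0 0.9 0" --pt "0 0 0 0 0"

```text
clock: 14.18
ee_pos: [0.5693, 0.14, 0.0925]
eef_rot: [-3.142, 0.001, -2.962]
wrist_force: [-0.1, 0.2, -0.1]
width: 0.005
gripper_force: 0.0
```

```bash
python3 press.py 0 36 5
```

```text
move -3.9 0.0 10.1 tip now s,y,p: [np.float64(1.7), np.float64(36.0), np.float64(15.7)] [-0.1  0.2 -0.1] 14.175
```

Emit:
drive_tool --pt "0 -1 0 1.7 0" --pt "0 -1 0 1.7 0" --pt "0 0 0 0 0"

```text
clock: 14.55
ee_pos: [0.5705, 0.1402, 0.0905]
eef_rot: [-3.141, -0.0, -2.962]
wrist_force: [-4.7, -1.2, 7.6]
width: 0.006
gripper_force: 4.3
```

Emit:
drive_tool --pt "0 -1 0 1.7 0" --pt "0 -0.5 0 1.2 0" --pt "0 0 0 0 0"

```text
clock: 14.92
ee_pos: [0.5708, 0.1403, 0.0901]
eef_rot: [-3.141, -0.002, -2.962]
wrist_force: [-12.3, -1.8, 18.7]
width: 0.007
gripper_force: 9.9
```

```bash
python3 press.py 0 36 5
```

```text
move -2.4 0.0 7.8 tip now s,y,p: [np.float64(1.8), np.float64(36.0), np.float64(13.0)] [-12.3  -1.8  18.7] 14.925
```

Pressing with 22 N has not moved it, so I'll lift clear and look at how it is lying.

Emit:
drive_tool --pt "0 1 0 -3 0" --pt "0 0 0 -50 0" --pt "0 -60 0 -20 0" --pt "0 0 0 0 0" --pt "0 0 0 0 0"

```text
clock: 15.55
ee_pos: [0.6293, 0.1509, 0.1571]
eef_rot: [3.142, -0.002, -2.962]
wrist_force: [-0.0, -0.2, -0.1]
width: 0.003
gripper_force: 0.0
```

```bash
python3 look.py w10; python3 - <<'E'
from h import *
s=camera("side")[:,:,::-1]; sc=camera("scene")[:,:,::-1]; w=cv2.imread("pics/w10.png")
cv2.imwrite("pics/side1.png",s); cv2.imwrite("pics/scene1.png",sc)
d=calibration("side"); e=calibration("scene"); P=O+Y*.036
print(proj(d,[P]),proj(e,[P]))
g=np.zeros((600,800,3),"uint8")
def put(im,x0,y0,w_,h_,f,X0,Y0): 
    c=cv2.resize(im[y0:y0+h_,x0:x0+w_],None,fx=f,fy=f,interpolation=2); g[Y0:Y0+c.shape[0],X0:X0+c.shape[1]]=c
put(w,160,70,266,150,3,0,0); put(s,255,215,80,90,3.3,0,455-5) if 0 else None
u,v=proj(d,[P])[0].astype(int); put(s,u-50,v-18,100,36,4,0,452); u,v=proj(e,[P])[0].astype(int); put(sc,u-50,v-18,100,36,4,400,452)
cv2.imwrite("pics/multi.png",g); print(u,v)
E
```

```text
15.6 [0.6287 0.1509 0.1572] [ 3.1415e+00 -2.2000e-03 -2.9623e+00] [ 0.15  0.32  1.2   0.    1.63 -1.6 ] [0.56049581 0.13958168 0.33730708] [2.89700361e+00 3.20243579e-04 1.74967988e+00]
[[296.23333936 263.13641943]] [[369.87635433 171.07807343]]
369 171
```

View pics/multi.png

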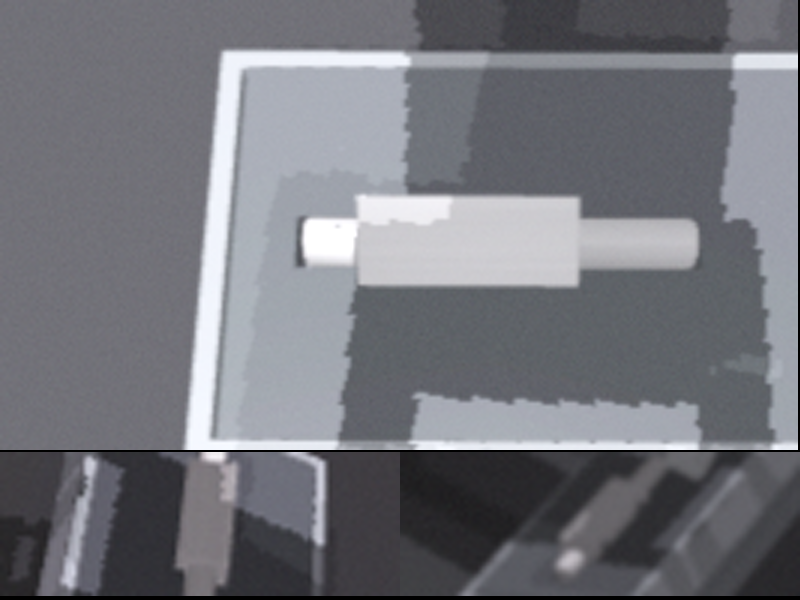

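The wrist view shows the plug in its pocket, top face at crop 357–580 by 196–287. The edge lengths and foreshortening put it only about 10° from horizontal, so its downslope side is riding high and jams. I'll press on the downslope side.

```bash
python3 press.py -8 36 24
```

```text
move 72.8 -0.1 63.0 tip now s,y,p: [np.float64(86.5), np.float64(36.0), np.float64(42.2)] [-0.1 -0.1  0.7] 15.7
```

Emit:
drive_tool --pt "0 36 0 0 0" --pt "0 36.8 0 10 0" --pt "0 0 0 30 0" --pt "0 0 0 23 0" --pt "0 -1 0 1.7 0" --pt "0 -1 0 1.7 0" --pt "0 0 0 0 0"

```text
clock: 16.58
ee_pos: [0.5609, 0.1385, 0.0932]
eef_rot: [-3.141, 0.002, -2.962]
wrist_force: [-0.2, -0.1, 0.4]
width: 0.001
gripper_force: 0.0
```

Emit:
drive_tool --pt "0 -1 0 1.7 0" --pt "0 -1 0 1.7 0" --pt "0 0 0 0 0"

```text
clock: 16.95
ee_pos: [0.5624, 0.1388, 0.0895]
eef_rot: [-3.141, 0.001, -2.962]
wrist_force: [-1.0, -0.8, 4.4]
width: 0.003
gripper_force: 2.1
```

```bash
python3 press.py -8 36 5
```

```text
move -4.0 0.0 11.1 tip now s,y,p: [np.float64(-5.9), np.float64(36.0), np.float64(16.6)] [-1.  -0.8  4.4] 16.95
```

Emit:
drive_tool --pt "0 3 0 -2 0" --pt "0 0 0 0 0" --pt "0 -0.5 0 2 0" --pt "0 -0.5 0 2 0" --pt "0 -0.5 0 1.5 0" --pt "0 0 0 0 0"

```text
clock: 17.7
ee_pos: [0.5601, 0.1384, 0.0844]
eef_rot: [-3.142, -0.002, -2.962]
wrist_force: [-1.3, -0.1, -0.6]
width: 0.004
gripper_force: 0.6
```

```bash
python3 press.py -8 36 5
```

```text
move -6.3 0.0 6.1 tip now s,y,p: [np.float64(-10.4), np.float64(36.0), np.float64(13.5)] [-1.3 -0.1 -0.6] 17.7
```

Emit:
drive_tool --pt "0 -0.5 0 1.5 0" --pt "0 -0.5 0 1.5 0" --pt "0 0 0 0 0"

```text
clock: 18.08
ee_pos: [0.5603, 0.1384, 0.082]
eef_rot: [-3.142, -0.003, -2.962]
wrist_force: [-5.2, -0.9, 3.0]
width: 0.005
gripper_force: 2.8
```

```bash
python3 press.py -8 36 5
```

```text
move -6.2 -0.0 3.6 tip now s,y,p: [np.float64(-11.5), np.float64(36.0), np.float64(11.3)] [-5.2 -0.9  3. ] 18.075
```

Emit:
drive_tool --pt "0 1 0 -8 0" --pt "0 -7 0 -4 0" --pt "0 0 0 0 0" --pt "0 -1 0 2.5 0" --pt "0 -1 0 2.5 0" --pt "0 -1 0 2 0" --pt "0 0 0 0 0"

```text
clock: 18.95
ee_pos: [0.5696, 0.1401, 0.0901]
eef_rot: [-3.141, -0.001, -2.962]
wrist_force: [-8.3, -1.2, 14.8]
width: 0.004
gripper_force: 7.3
```

```bash
python3 press.py -5 36 5
```

```text
move 0.7 0.0 10.3 tip now s,y,p: [np.float64(0.7), np.float64(36.0), np.float64(13.5)] [-8.3 -1.2 14.8] 18.95
```

Emit:
drive_tool --pt "0 1 0 -3 0" --pt "0 5 0 1 0" --pt "0 0 0 0 0" --pt "0 -0.5 0 2 0" --pt "0 -0.5 0 2 0" --pt "0 0 0 0 0"

```text
clock: 19.7
ee_pos: [0.5677, 0.1397, 0.0897]
eef_rot: [-3.141, 0.007, -2.962]
wrist_force: [-2.5, -0.7, 16.0]
width: 0.004
gripper_force: 8.0
```

```bash
python3 press.py -5 36 5
```

```text
move -1.2 0.0 9.8 tip now s,y,p: [np.float64(-1.1), np.float64(36.0), np.float64(14.1)] [-2.5 -0.7 16. ] 19.7
```

Emit:
drive_tool --pt "0 0 0 -4 0" --pt "0 4 0 0 0" --pt "0 0 0 0 0" --pt "0 0 0 2.5 0" --pt "0 0.5 0 2 0" --pt "0 0.7 0 2 0" --pt "0 0 0 0 0"

```text
clock: 20.58
ee_pos: [0.5597, 0.1383, 0.0814]
eef_rot: [-3.142, -0.002, -2.962]
wrist_force: [-0.7, 0.3, 1.1]
width: 0.002
gripper_force: 0.3
```

```bash
python3 press.py -5 36 5
```

```text
move -9.4 0.0 1.6 tip now s,y,p: [np.float64(-12.3), np.float64(36.0), np.float64(11.1)] [-0.7  0.3  1.1] 20.575
```

Emit:
drive_tool --pt "0 0 0 -35 0" --pt "0 -35 0 -40 0" --pt "0 -36 0 0 0" --pt "0 0 0 0 0" --pt "0 0 0 0 0"

```text
clock: 21.2
ee_pos: [0.6292, 0.1509, 0.1559]
eef_rot: [3.142, -0.003, -2.962]
wrist_force: [0.3, 0.2, -0.2]
width: 0.004
gripper_force: 0.0
```

```bash
python3 look.py w11; python3 - <<'E'
from h import *
import pickle
for f in ("w10","w11"):
    im=cv2.imread(f"pics/{f}.png").astype(float).mean(2)
    c,st=pickle.load(open(f"pics/{f}.pkl","rb"))
    for k in (290,316,340):
        d=np.diff(cv2.GaussianBlur(im,(1,3),0)[115:185,k]); print(f,k,[(115+i,int(d[i])) for i in np.nonzero(abs(d)>12)[0]])
    for r in (139,150,162):
        d=np.diff(im[r,250:410]); print(f,"row",r,[(250+i,int(d[i])) for i in np.nonzero(abs(d)>18)[0]])
    b=lambda x,h:O+U*x*1e-3+Y*.036+N*h*1e-3
    print("pred30",proj(c,[b(-12,13),b(12,13)]).round(1).tolist())
E
```

```text
21.25 [0.6291 0.1509 0.1563] [ 3.1415e+00 -2.6000e-03 -2.9623e+00] [ 0.15  0.32  1.2  -0.    1.63 -1.6 ] [0.56063122 0.13961668 0.33623135] [2.89806498e+00 3.33081350e-04 1.74968966e+00]
w10 290 [(np.int64(134), 27), (np.int64(135), 25), (np.int64(142), -14), (np.int64(163), -17), (np.int64(164), -37), (np.int64(165), -32)]
w10 316 [(np.int64(133), 20), (np.int64(134), 39), (np.int64(135), 32), (np.int64(163), -19), (np.int64(164), -39), (np.int64(165), -33)]
w10 340 [(np.int64(133), 16), (np.int64(134), 37), (np.int64(135), 37), (np.int64(136), 14), (np.int64(163), -17), (np.int64(164), -38), (np.int64(165), -34)]
w10 row 139 [(np.int64(278), 36), (np.int64(279), 22), (np.int64(309), -18), (np.int64(352), -44), (np.int64(353), -38), (np.int64(401), 36), (np.int64(402), 24)]
w10 row 150 [(np.int64(257), -21), (np.int64(258), -42), (np.int64(259), 56), (np.int64(260), 87), (np.int64(277), -43), (np.int64(391), -28), (np.int64(392), -50)]
w10 row 162 [(np.int64(278), 20), (np.int64(279), 24), (np.int64(351), -24), (np.int64(352), -50), (np.int64(353), -25)]
pred30 [[314.8, 130.8], [314
[... 343 characters left out ...]
p.int64(129), 21), (np.int64(130), 35), (np.int64(131), 23), (np.int64(155), -19), (np.int64(156), -35), (np.int64(157), -27)]
w11 row 139 [(np.int64(279), 21), (np.int64(351), -22), (np.int64(352), -57), (np.int64(401), 36), (np.int64(402), 25)]
w11 row 150 [(np.int64(257), -27), (np.int64(258), -38), (np.int64(259), 32), (np.int64(260), 98), (np.int64(261), 35), (np.int64(278), -46), (np.int64(391), -37), (np.int64(392), -44)]
w11 row 162 [(np.int64(279), 19), (np.int64(289), -33), (np.int64(290), -31), (np.int64(293), 32), (np.int64(294), 31), (np.int64(336), -24), (np.int64(337), -45), (np.int64(341), 39), (np.int64(342), 25), (np.int64(351), -39)]
pred30 [[314.8, 131.0], [314.8, 157.8]]
```

The plug has now rotated: its top face spans rows 130–156.5, and a 30° tilt predicts 131–157.8. Pressing it home at the centre.

Emit:
drive_tool --pt "0 30 0 0 0" --pt "0 32 0 20 0" --pt "0 0 0 36 0" --pt "0 0 0 0 0" --pt "0 -2 0 3.5 0" --pt "0 -2 0 3.5 0" --pt "0 0 0 0 0"

```text
clock: 22.12
ee_pos: [0.574, 0.1408, 0.0951]
eef_rot: [-3.142, 0.001, -2.962]
wrist_force: [1.0, 0.1, 0.3]
width: 0.006
gripper_force: 0.0
```

```bash
python3 press.py 0 36 5
```

```text
move 0.8 0.1 12.8 tip now s,y,p: [np.float64(7.1), np.float64(35.9), np.float64(15.7)] [1.  0.1 0.3] 22.125
```

Emit:
drive_tool --pt "0 6 0 3.5 0" --pt "0 -1 0 1.7 0" --pt "0 -1 0 1.7 0" --pt "0 0 0 0 0"

```text
clock: 22.62
ee_pos: [0.5695, 0.1401, 0.0877]
eef_rot: [-3.142, 0.0, -2.962]
wrist_force: [-1.1, 0.5, 0.6]
width: 0.004
gripper_force: 0.3
```

Emit:
drive_tool --pt "0 -1 0 1.7 0" --pt "0 -1 0 1.7 0" --pt "0 0 0 0 0"

```text
clock: 23.0
ee_pos: [0.5715, 0.1405, 0.0842]
eef_rot: [3.142, 0.001, -2.962]
wrist_force: [-0.2, 0.4, 1.3]
width: 0.006
gripper_force: 0.5
```

```bash
python3 press.py 0 36 5
```

```text
move -1.7 -0.0 1.9 tip now s,y,p: [np.float64(-0.5), np.float64(36.0), np.float64(7.4)] [-0.2  0.4  1.3] 23.0
```

Emit:
drive_tool --pt "0 -0.5 0 0.9 0" --pt "0 -0.5 0 0.9 0" --pt "0 -0.5 0 0.9 0" --pt "0 0 0 0 0"

```text
clock: 23.5
ee_pos: [0.5726, 0.1403, 0.0825]
eef_rot: [-3.141, -0.0, -2.962]
wrist_force: [-3.0, -1.0, 6.0]
width: 0.003
gripper_force: 3.3
```

Emit:
drive_tool --pt "0 -0.5 0 0.9 0" --pt "0 -0.5 0 0.9 0" --pt "0 -0.5 0 0.9 0" --pt "0 0 0 0 0"

```text
clock: 24.0
ee_pos: [0.573, 0.1404, 0.0821]
eef_rot: [-3.141, -0.002, -2.962]
wrist_force: [-9.4, -2.0, 15.5]
width: 0.003
gripper_force: 9.0
```

```bash
python3 press.py 0 36 5
```

```text
move -0.2 0.3 -0.2 tip now s,y,p: [np.float64(-0.3), np.float64(35.7), np.float64(4.9)] [-9.4 -2.  15.5] 24.0
```

Emit:
drive_tool --pt "0 3 0 -5.2 0" --pt "0 0 17 0 0" --pt "0 0 0 0 0" --pt "0 -2 0 3.5 0" --pt "0 -1 0 1.7 0" --pt "0 0 0 0 0"

```text
clock: 24.75
ee_pos: [0.5688, 0.1585, 0.0815]
eef_rot: [3.14, -0.005, -2.962]
wrist_force: [-11.2, 0.3, 15.4]
width: 0.009
gripper_force: 9.6
```

```bash
python3 press.py 0 53 5
```

```text
move -1.2 -1.2 -0.9 tip now s,y,p: [np.float64(-1.4), np.float64(54.2), np.float64(4.8)] [-11.2   0.3  15.4] 24.75
```

Emit:
drive_tool --pt "0 3 0 -5.2 0" --pt "0 0 -34 0 0" --pt "0 0 0 0 0" --pt "0 -2 0 3.5 0" --pt "0 -1 0 1.7 0" --pt "0 0 0 0 0"

```text
clock: 25.5
ee_pos: [0.5756, 0.1229, 0.0818]
eef_rot: [-3.138, -0.004, -2.962]
wrist_force: [-10.1, -4.9, 15.5]
width: 0.006
gripper_force: 9.6
```

```bash
python3 press.py 0 19 5
```

```text
move -0.8 1.0 -0.5 tip now s,y,p: [np.float64(-0.9), np.float64(18.0), np.float64(4.9)] [-10.1  -4.9  15.5] 25.5
```

The plug is home: 4.8–4.9 mm proud at the centre and both ends. Now the snap gauge.

Emit:
drive_tool --pt "0 3 0 -20 0" --pt "0 0 0 -58 0" --pt "40 11 -54 0 0" --pt "90 11 -54 0 0" --pt "90 11 -54 0 0" --pt "90 11 -54 0 0" --pt "90 11 -54 0 0" --pt "90 11 -54 0 0" --pt "90 11 -54 0 0" --pt "90 11 -54 0 0" --pt "90 11 -54 0 0" --pt "90 0 0 10 0.179" --pt "90 0 0 10 0.179" --pt "90 0 0 10 0.179" --pt "90 0 0 0 0.179" --pt "90 0 0 0 0" --pt "90 0 0 0 0"

```text
clock: 27.62
ee_pos: [0.5641, -0.372, 0.127]
eef_rot: [3.141, 0.001, 2.608]
wrist_force: [-0.6, -0.0, -0.8]
width: 0.901
gripper_force: 0.0
```

```bash
python3 look.py v1; python3 - <<'E'
from h import *
import pickle
c,st=pickle.load(open("pics/v1.pkl","rb")); im=cv2.imread("pics/v1.png"); hsv=cv2.cvtColor(im,cv2.COLOR_BGR2HSV)
C=np.array([.528,-.352,.022]); print(proj(c,[C]))
m=((hsv[...,2]>120)&(hsv[...,1]<60)).astype("uint8"); m[255:]=0
n,l,s,ce=cv2.connectedComponentsWithStats(m)
for i in range(1,n):
    if s[i,4]>400:
        cn=cv2.findContours((l==i).astype("uint8"),0,1)[0][0]; a=cv2.approxPolyDP(cn,3,True)[:,0]
        print(s[i],a.tolist()); print((plane(c,a,.022)[:,:2]*1e3).round(0).tolist())
b=cv2.imread("pics/scene0.png"); hb=cv2.cvtColor(b,cv2.COLOR_BGR2HSV)
y=((hb[...,1]>120)&(hb[...,2]>90)).astype("uint8"); y[:330]=0; print("weight",plane(calibration("scene"),[np.argwhere(y).mean(0)[::-1]],.03))
E
```

```text
27.675 [ 0.564  -0.372   0.1271] [3.1414e+00 8.0000e-04 2.6072e+00] [-0.67  0.39  1.16  0.    1.59 -1.7 ] [ 0.50353466 -0.33452175  0.30701723] [2.89349233e+00 8.39816724e-04 1.03672114e+00]
[[313.57998419 154.3893801 ]]
[    0     0   381   255 74097] [[0, 0], [0, 254], [227, 254], [248, 223], [252, 238], [249, 254], [294, 254], [292, 212], [296, 202], [306, 208], [309, 204], [328, 204], [337, 211], [374, 210], [380, 179], [373, 178], [372, 135], [259, 137], [254, 140], [257, 172], [250, 174], [248, 180], [236, 174], [230, 106], [242, 102], [258, 105], [264, 47], [269, 42], [271, 0]]
[[281.0, -514.0], [451.0, -685.0], [571.0, -482.0], [554.0, -444.0], [569.0, -450.0], [582.0, -462.0], [606.0, -422.0], [566.0, -400.0], [559.0, -391.0], [570.0, -386.0], [568.0, -381.0], [577.0, -365.0], [588.0, -361.0], [606.0, -328.0], [581.0, -309.0], [577.0, -314.0], [540.0, -296.0], [488.0, -388.0], [488.0, -393.0], [515.0, -408.0], [513.0, -415.0], [517.0, -420.0], [506.0, -426.0], [451.0, -395.0], [454.0, -384.0], [463.0, -373.0], [426.0, -342.0], [424.0, -336.0], [398.0, -317.0]]
[ 286    0   8
[... 929 characters left out ...]
167.0], [679.0, -165.0], [657.0, -192.0], [655.0, -207.0], [665.0, -227.0], [678.0, -234.0], [693.0, -235.0], [709.0, -248.0], [721.0, -227.0], [703.0, -232.0], [726.0, -220.0], [788.0, -114.0]]
[ 412  151   68   74 2969] [[423, 151], [412, 204], [430, 204], [436, 211], [436, 205], [444, 203], [457, 209], [462, 216], [461, 224], [478, 158]]
[[578.0, -261.0], [620.0, -293.0], [629.0, -278.0], [638.0, -276.0], [633.0, -273.0], [635.0, -265.0], [647.0, -257.0], [657.0, -255.0], [664.0, -260.0], [611.0, -219.0]]
[385 222  45  33 682] [[385, 222], [405, 254], [429, 254], [407, 228]]
[[623.0, -325.0], [665.0, -323.0], [677.0, -302.0], [640.0, -308.0]]
weight [[ 0.70042412 -0.39480069  0.03      ]]
```

```bash
python3 - <<'E'
from h import *
import pickle
c,st=pickle.load(open("pics/v1.pkl","rb")); im=cv2.imread("pics/v1.png").astype(int).mean(2)
print("col320 from 125",im[125:175:2,320].astype(int).tolist()); print("row150",im[150,244:262].astype(int).tolist(),im[150,364:384].astype(int).tolist())
print("row195",im[195,330:384:2].astype(int).tolist())
for T in (170,195):
    m=(im>T).astype("uint8"); m[:125]=0;m[220:]=0;m[:,:235]=0;m[:,400:]=0
    n,l,s,ce=cv2.connectedComponentsWithStats(m); i=1+np.argmax(s[1:,4])
    cn=cv2.findContours((l==i).astype("uint8"),0,1)[0][0]; a=cv2.approxPolyDP(cn,2,True)[:,0]; print(T,s[i].tolist(),a.tolist()); print((plane(c,a,.022)[:,:2]*1e3).round(0).tolist())
E
```

```text
col320 from 125 [108, 107, 107, 109, 109, 110, 209, 255, 255, 255, 255, 255, 255, 255, 255, 255, 255, 255, 255, 251, 104, 108, 108, 110, 122]
row150 [108, 108, 108, 109, 107, 108, 109, 110, 109, 111, 108, 139, 229, 255, 255, 255, 255, 255] [255, 255, 255, 255, 255, 255, 255, 255, 255, 193, 102, 94, 108, 110, 108, 110, 108, 109, 111, 108]
row195 [122, 121, 124, 122, 125, 123, 124, 122, 122, 123, 193, 255, 255, 255, 255, 255, 255, 255, 255, 255, 255, 218, 119, 121, 95, 82, 81]
170 [255, 136, 119, 63, 4395] [[373, 137], [256, 139], [258, 180], [279, 181], [281, 164], [349, 163], [350, 196], [371, 197]]
[[542.0, -296.0], [488.0, -391.0], [522.0, -411.0], [533.0, -394.0], [520.0, -384.0], [552.0, -327.0], [581.0, -342.0], [593.0, -325.0]]
195 [255, 136, 119, 62, 4295] [[373, 137], [256, 139], [258, 180], [278, 181], [280, 164], [348, 162], [351, 197], [370, 197]]
[[542.0, -296.0], [488.0, -391.0], [522.0, -411.0], [533.0, -395.0], [519.0, -384.0], [551.0, -327.0], [583.0, -342.0], [592.0, -325.0]]
```

Emit:
drive_tool --pt "60 21.4 44.8 20 -0.018" --pt "60 0 0 45 0" --pt "60 0 0 30 0" --pt "60 0 0 19 0" --pt "60 0 0 0 0" --pt "60 0 0 0 0" --force 45

```text
clock: 28.42
ee_pos: [0.5691, -0.3236, 0.0145]
eef_rot: [-3.141, 0.003, 2.623]
wrist_force: [-0.8, 0.1, 0.6]
width: 0.6
gripper_force: 0.0
```

Emit:
drive_tool --pt "30 0 0 0 0" --pt "12 0 0 0 0" --pt "12 0 0 0 0" --pt "12 0 0 0 0" --pt "12 0 0 0 0" --force 45

```text
clock: 29.05
ee_pos: [0.5681, -0.3229, 0.0129]
eef_rot: [-3.141, 0.0, 2.623]
wrist_force: [-0.4, 0.2, 0.6]
width: 0.203
gripper_force: 45.0
```

Emit:
drive_tool --pt "12 0 0 -8 0" --pt "12 0 0 -20 0" --pt "12 0 0 -40 0" --pt "12 0 0 -50 0" --pt "12 0 0 -34 0" --pt "12 0 0 0 0"

```text
clock: 29.8
ee_pos: [0.57, -0.324, 0.1705]
eef_rot: [-3.141, 0.01, 2.623]
wrist_force: [0.5, -1.6, -3.2]
width: 0.209
gripper_force: 45.0
```

```bash
python3 look.py v2; python3 - <<'E'
from h import *
im=cv2.imread("pics/v2.png").astype(int).mean(2)
m=(im>185).astype("uint8"); m[:150]=0;m[262:]=0
n,l,s,ce=cv2.connectedComponentsWithStats(m)
for i in range(1,n):
    if s[i,4]>500:
        a=cv2.approxPolyDP(cv2.findContours((l==i).astype("uint8"),0,1)[0][0],3,True)[:,0]; print(s[i].tolist(),a.tolist()[:16])
st=robot.read_state(); print(st["ft_torque"],st["wrist_force"])
E
```

```text
29.85 [ 0.5688 -0.3231  0.1669] [-3.1415  0.0041  2.6229] [-0.6   0.33  1.16  0.    1.65 -1.66] [ 0.50757983 -0.28653987  0.34984162] [2.88422225e+00 1.71939098e-03 1.05178943e+00]
[145, 184, 189, 65, 8098] [[145, 185], [154, 248], [185, 248], [185, 223], [219, 223], [226, 217], [238, 223], [297, 224], [301, 219], [332, 218], [332, 184]]
[574, 205, 66, 57, 2989] [[576, 222], [574, 235], [580, 243], [615, 261], [639, 261], [638, 212], [599, 205], [587, 210]]
[450, 207, 67, 55, 3026] [[511, 217], [492, 207], [466, 213], [450, 235], [454, 256], [459, 261], [501, 260], [515, 240]]
[ 0.09868803 -0.15830763  0.03572287] [-0.32464691 -0.08708495 -4.26639633]
```

Held level, with little sag. Carrying it to the tray.

Emit:
drive_tool --pt "12 15 27 0 0" --pt "12 28 51 0 0" --pt "12 28 51 0 0" --pt "12 28 51 0 0" --pt "12 28 51 0 0" --pt "12 28 51 0 0" --pt "12 28 51 0 0" --pt "12 28 51 0 0" --pt "12 28 51 0 0" --pt "12 28 51 0 0" --pt "12 28 51 0 0" --pt "12 25 49 0 0" --pt "12 0 0 0 -0.174" --pt "12 0 0 0 -0.174" --pt "12 0 0 0 -0.174" --pt "12 0 0 0 -0.174" --pt "12 0 0 0 0" --pt "12 0 0 0 0"

```text
clock: 32.1
ee_pos: [0.58, 0.3445, 0.1629]
eef_rot: [-3.141, -0.003, -2.967]
wrist_force: [0.2, 0.2, -3.7]
width: 0.207
gripper_force: 45.0
```

```bash
cat > pos.py <<'E'
from h import *
st=robot.read_state(); p=st["ee_pos"]; print("s_h",(p@X).round(4),"y",(p@Y).round(4),"z",p[2].round(4),"yaw",np.degrees(st["eef_rot"][2]).round(2),st["wrist_force"].round(1),st["ft_torque"].round(2),st["clock"])
E
python3 pos.py; python3 look.py v3; python3 - <<'E'
from h import *
im=cv2.imread("pics/v3.png").astype(int).mean(2)
for k in (160,200,250,290,320): 
    d=np.diff(im[150:262,k]); print(k,[(150+i,int(d[i])) for i in np.nonzero(abs(d)>25)[0]])
E
```

```text
s_h 0.6323 y 0.2352 z 0.1629 yaw -169.99 [ 0.2  0.2 -3.7] [ 0.24 -0.07 -0.  ] 32.1
32.15 [0.5802 0.3446 0.1634] [-3.1410e+00 -2.1000e-03 -2.9664e+00] [ 0.45  0.38  1.1   0.    1.66 -1.29] [0.51129818 0.33363931 0.34314435] [2.89774541e+00 1.17958066e-03 1.74522632e+00]
160 [(np.int64(158), -26), (np.int64(159), 27), (np.int64(160), 57), (np.int64(161), 41), (np.int64(174), -41), (np.int64(184), 56), (np.int64(248), -99), (np.int64(249), -44)]
200 [(np.int64(231), 49), (np.int64(234), -30), (np.int64(243), -32)]
250 [(np.int64(162), -34), (np.int64(178), 40), (np.int64(210), 51), (np.int64(222), -28), (np.int64(223), -89), (np.int64(224), -27), (np.int64(231), 39)]
290 [(np.int64(162), -36), (np.int64(178), 34), (np.int64(202), 47), (np.int64(223), -39)]
320 [(np.int64(191), 43), (np.int64(250), -61)]
```

Emit:
drive_tool --pt "12 0 0 20 0" --pt "12 0 0 18 0" --pt "12 0 0 2 0" --pt "12 0 0 0 0"

```text
clock: 32.65
ee_pos: [0.5807, 0.3448, 0.1246]
eef_rot: [-3.141, -0.0, -2.965]
wrist_force: [0.9, -0.7, -3.2]
width: 0.206
gripper_force: 45.0
```

Emit:
drive_tool --pt "12 0 0 2 0" --pt "12 0 0 2 0" --pt "12 0.5 0 2 0" --pt "12 0 0 0 0"

```text
clock: 33.15
ee_pos: [0.5808, 0.345, 0.1205]
eef_rot: [3.141, 0.003, -2.964]
wrist_force: [-1.2, -0.4, 1.5]
width: 0.204
gripper_force: 45.0
```

Emit:
drive_tool --pt "12 0.5 0 2 0" --pt "12 0.5 0 2 0" --pt "12 0 0 0 0"

```text
clock: 33.52
ee_pos: [0.5805, 0.345, 0.1197]
eef_rot: [3.14, 0.006, -2.964]
wrist_force: [-2.7, -1.4, 12.1]
width: 0.209
gripper_force: 45.0
```

```bash
python3 pos.py
```

```text
s_h 0.6329 y 0.2356 z 0.1197 yaw -169.85 [-2.7 -1.4 12.1] [-0.09  0.26 -0.06] 33.525
```

Emit:
drive_tool --pt "12 0 0 0 0" --pt "12 0.5 0 2 0" --pt "12 0.5 0 2 0" --pt "12 0 0 0 0" --force 30

```text
clock: 34.02
ee_pos: [0.5781, 0.3444, 0.1127]
eef_rot: [3.141, 0.001, -2.964]
wrist_force: [-3.5, -0.6, 4.8]
width: 0.209
gripper_force: 30.0
```

```bash
python3 pos.py
```

```text
s_h 0.6303 y 0.2355 z 0.1127 yaw -169.84 [-3.5 -0.6  4.8] [-0.01  0.42 -0.04] 34.025
```

Emit:
drive_tool --pt "12 1 0 2 0" --pt "12 1 0 2 0" --pt "12 0 0 0 0"

```text
clock: 34.4
ee_pos: [0.577, 0.3445, 0.1097]
eef_rot: [3.141, 0.004, -2.964]
wrist_force: [-3.5, -0.6, 6.1]
width: 0.207
gripper_force: 30.0
```

Emit:
drive_tool --pt "12 1 0 2 0" --pt "12 0.5 0 1 0" --pt "12 0 0 0 0"

```text
clock: 34.78
ee_pos: [0.5766, 0.3445, 0.1085]
eef_rot: [3.14, 0.007, -2.965]
wrist_force: [-2.3, -0.9, 10.8]
width: 0.208
gripper_force: 30.0
```

```bash
python3 pos.py;python3 look.py v4; python3 - <<'E'
from h import *
im=cv2.imread("pics/v4.png").astype(int).mean(2)
for k in (160,200,250,290,320): 
    d=np.diff(im[150:262,k]); print(k,[(150+i,int(d[i])) for i in np.nonzero(abs(d)>25)[0]])
E
```

```text
s_h 0.6289 y 0.2359 z 0.1085 yaw -169.86 [-2.3 -0.9 10.8] [-0.01  0.09 -0.13] 34.775
34.825 [0.5766 0.3445 0.1085] [ 3.1399  0.0072 -2.9645] [ 0.45  0.39  1.2  -0.    1.55 -1.29] [0.50619429 0.33277132 0.28807773] [ 2.88759745e+00 -1.27029913e-03  1.74753712e+00]
160 [(np.int64(178), 50), (np.int64(241), -34)]
200 [(np.int64(151), 46), (np.int64(152), 75), (np.int64(221), -59), (np.int64(237), -38), (np.int64(240), -25)]
250 [(np.int64(152), 45), (np.int64(176), -35), (np.int64(178), 30), (np.int64(179), 47), (np.int64(221), -36), (np.int64(223), 46), (np.int64(244), -52), (np.int64(257), 45), (np.int64(259), -42), (np.int64(260), -57)]
290 [(np.int64(152), 37), (np.int64(176), -37), (np.int64(179), 57), (np.int64(211), 43), (np.int64(216), -58), (np.int64(224), 30)]
320 [(np.int64(152), 35), (np.int64(201), 47), (np.int64(248), -49), (np.int64(260), 29)]
```

Emit:
drive_tool --pt "12 0.5 0 2 0" --pt "12 0 0 0 0" --pt "12 0 0 0 0"

```text
clock: 35.2
ee_pos: [0.5766, 0.3445, 0.1085]
eef_rot: [3.14, 0.009, -2.965]
wrist_force: [-2.9, -1.2, 14.6]
width: 0.209
gripper_force: 30.0
```

```bash
python3 pos.py
```

```text
s_h 0.6289 y 0.2359 z 0.1085 yaw -169.86 [-2.9 -1.2 14.6] [-0.21  0.29 -0.07] 35.2
```

Emit:
drive_tool --pt "12 3 0 -8 0" --pt "12 5 0 -8 0" --pt "12 0 0 0 0" --pt "12 0 0 0 0" --force 45

```text
clock: 35.7
ee_pos: [0.566, 0.342, 0.1166]
eef_rot: [-3.141, -0.002, -2.964]
wrist_force: [-0.2, 0.1, -4.2]
width: 0.207
gripper_force: 45.0
```

```bash
sed -i 's/-\[0,0,.0015\]-0/-[0,0,float(sys.argv[6])\/1e3]/' tgt.py; python3 tgt.py -17 236.3 6 24 17.5 4.6; python3 look.py v5; cat > fit.py <<'E'
from h import *
import pickle,sys
c,st=pickle.load(open(f"pics/{sys.argv[1]}.pkl","rb")); im=cv2.imread(f"pics/{sys.argv[1]}.png").astype(int).mean(2)
# held gauge: pivot = TCP+4.6mm up at gauge (24,45,17.5 over bottom); predict top corners for tilts
for th in (20,25,30):
    t=np.radians(th); ux=X*np.cos(t)+[0,0,np.sin(t)]; un=-X*np.sin(t)+[0,0,np.cos(t)]; pv=st["ee_pos"]+[0,0,.0046]
    f=lambda x,y,z:pv+(ux*(x-24)+Y*(y-45)+un*(z-17.5))/1e3
    print(th,"back -x top edge",proj(c,[f(-12,-55,22),f(-12,30,22)]).round(1).tolist(),"back inner",proj(c,[f(12,0,22)]).round(1).tolist(),"short tip",proj(c,[f(28,-55,22),f(28,-35,22)]).round(1).tolist())
for k in (160,180,200,220,240):
    d=np.diff(im[150:262,k]); print(k,[(150+i,int(d[i])) for i in np.nonzero(abs(d)>22)[0]])
for r in (200,210,220,230):
    d=np.diff(im[r,110:260]); print("row",r,[(110+i,int(d[i])) for i in np.nonzero(abs(d)>25)[0]])
E
python3 fit.py v5
```

```text
target [0.5421 0.3387 0.0973] ee [0.566  0.342  0.1166] move 24.1 0.9 19.3 yaw -169.84 [-0.2  0.1 -4.2]
35.75 [0.566  0.3421 0.1166] [-3.1411e+00 -1.6000e-03 -2.9643e+00] [ 0.46  0.37  1.21 -0.    1.56 -1.29] [0.4970817  0.33096016 0.29680185] [2.89637952e+00 8.93482607e-04 1.74776509e+00]
20 back -x top edge [[154.6, 180.0], [290.3, 179.7]] back inner [[241.5, 218.2]] short tip [[151.1, 244.6], [183.7, 244.5]]
25 back -x top edge [[157.3, 180.4], [290.7, 180.1]] back inner [[241.9, 217.7]] short tip [[150.8, 243.9], [183.5, 243.9]]
30 back -x top edge [[159.9, 181.2], [291.1, 180.9]] back inner [[242.4, 217.3]] short tip [[150.6, 243.2], [183.3, 243.2]]
160 [(np.int64(178), 33), (np.int64(179), 47), (np.int64(242), -42), (np.int64(243), -23)]
180 [(np.int64(178), 50), (np.int64(179), 28), (np.int64(242), -41)]
200 [(np.int64(156), -22), (np.int64(157), -26), (np.int64(164), 49), (np.int64(165), 55), (np.int64(221), -31), (np.int64(222), -31), (np.int64(242), 34), (np.int64(260), -39)]
220 [(np.int64(164), 34), (np.int64(179), 22), (np.int64(221), -26)]
240 [(np.int64(165), 36), (np.int64(179), 26), (np.int64(221), -37), (np.int64(229), 23), (np.int64(234), -47), (np.int64(259), -22)]
row 200 [(np.int64(135), -35), (np.int64(136), -42), (np.int64(155), 26), (np.int64(156), 54), (np.int64(185), -37)]
row 210 [(np.int64(154), 50), (np.int64(155), 28), (np.int64(188), -36)]
row 220 [(np.int64(152), 28), (np.int64(153), 54), (np.int64(186), -59), (np.int64(187), -41)]
row 230 [(np.int64(151), 54), (np.int64(185), -76), (np.int64(186), -27), (np.int64(206), 38), (np.int64(207), 28), (np.int64(213), -36), (np.int64(239), 32), (np.int64(240), 26)]
```

Image edges match the predicted pose within 1 px at 28–30° tilt. Moving over the snap pocket.

Emit:
drive_tool --pt "12 12 0.5 9 0" --pt "12 11.5 0.4 10 0" --pt "12 0 0 0 0" --pt "12 0 0 0 0" --pt "12 -1 0 1.7 0" --pt "12 -1 0 1.7 0" --pt "12 0 0 0 0"

```text
clock: 36.62
ee_pos: [0.5453, 0.3392, 0.0951]
eef_rot: [-3.141, -0.0, -2.965]
wrist_force: [0.4, -0.1, -3.4]
width: 0.206
gripper_force: 45.0
```

```bash
python3 tgt.py -17 236.3 0 24 17.5 4.6; python3 look.py v6; python3 fit.py v6 | head -3; python3 - <<'E'
from h import *
import pickle
c,st=pickle.load(open("pics/v6.pkl","rb")); im=cv2.imread("pics/v6.png").astype(int).mean(2)
# pocket edges on the face
f=lambda s,y:O+U*s/1e3+Y*y/1e3
print("pocket -x edge",proj(c,[f(-30,140),f(-30,191)]).round(1).tolist(),"-y end",proj(c,[f(-17,135.3)]).round(1).tolist())
for k in (180,200,220,240):
    d=np.diff(im[150:262,k]); print(k,[(150+i,int(d[i])) for i in np.nonzero(abs(d)>22)[0]])
for r in (195,210,225):
    d=np.diff(im[r,110:260]); print("row",r,[(110+i,int(d[i])) for i in np.nonzero(abs(d)>25)[0]])
E
```

```text
target [0.545  0.3392 0.0921] ee [0.5453 0.3392 0.0951] move 0.2 0.0 3.1 yaw -169.86 [ 0.4 -0.1 -3.4]
36.675 [0.5452 0.3393 0.0953] [-3.1415e+00 -1.0000e-04 -2.9645e+00] [ 0.47  0.33  1.3  -0.    1.51 -1.28] [0.47614058 0.32806868 0.27522038] [2.89498176e+00 5.09025759e-04 1.74750011e+00]
20 back -x top edge [[154.4, 180.0], [290.3, 179.6]] back inner [[241.4, 218.2]] short tip [[151.0, 244.6], [183.7, 244.5]]
25 back -x top edge [[157.1, 180.4], [290.7, 180.0]] back inner [[241.9, 217.7]] short tip [[150.7, 244.0], [183.4, 243.9]]
30 back -x top edge [[159.7, 181.2], [291.1, 180.8]] back inner [[242.3, 217.3]] short tip [[150.5, 243.3], [183.3, 243.2]]
pocket -x edge [[182.5, 188.6], [252.4, 188.4]] -y end [[173.7, 205.9]]
180 [(np.int64(152), -47), (np.int64(179), 35), (np.int64(180), 23), (np.int64(242), -30), (np.int64(245), -39)]
200 [(np.int64(153), -49), (np.int64(164), -49), (np.int64(178), 52), (np.int64(179), 54), (np.int64(240), 22), (np.int64(241), 50), (np.int64(244), -53)]
220 [(np.int64(153), -43), (np.int64(178), 38), (np.int64(179), 45), (np.int64(224), -30)]
240 [(np.int64(153), -29), (np.int64(178), 30), (np.int64(179), 59), (np.int64(222), -31), (np.int64(223), -25), (np.int64(233), 29), (np.int64(245), -53), (np.int64(257), 46), (np.int64(259), -45), (np.int64(260), -59)]
row 195 [(np.int64(156), 41), (np.int64(157), 28), (np.int64(182), -28)]
row 210 [(np.int64(154), 49)]
row 225 [(np.int64(120), -27), (np.int64(121), -43), (np.int64(152), 57), (np.int64(185), -51), (np.int64(186), -37), (np.int64(201), -29)]
```

Emit:
drive_tool --pt "12 -1 0 1.7 0" --pt "12 -1 0 1.7 0" --pt "12 0 0 0 0"

```text
clock: 37.05
ee_pos: [0.547, 0.3396, 0.0916]
eef_rot: [-3.141, -0.0, -2.964]
wrist_force: [-0.5, -1.0, -3.8]
width: 0.207
gripper_force: 45.0
```

Emit:
drive_tool --pt "12 -0.5 0 0.9 0" --pt "12 -0.5 0 0.9 0" --pt "12 0 0 0 0"

```text
clock: 37.42
ee_pos: [0.5481, 0.3398, 0.09]
eef_rot: [-3.141, -0.0, -2.964]
wrist_force: [-0.5, -0.4, -4.5]
width: 0.209
gripper_force: 45.0
```

```bash
python3 tgt.py -17 236.3 0 24 17.5 4.6
```

```text
target [0.545  0.3392 0.0921] ee [0.5481 0.3398 0.09  ] move 3.1 -0.0 -2.0 yaw -169.85 [-0.5 -0.4 -4.5]
```

Emit:
drive_tool --pt "12 0.4 0 1.4 0" --pt "12 -0.5 0 0.9 0" --pt "12 0 0 0 0"

```text
clock: 37.8
ee_pos: [0.5482, 0.3397, 0.0877]
eef_rot: [-3.141, -0.0, -2.964]
wrist_force: [0.2, -1.1, -2.7]
width: 0.207
gripper_force: 45.0
```

Emit:
drive_tool --pt "12 -0.5 0 0.9 0" --pt "12 -0.5 0 0.9 0" --pt "12 0 0 0 0"

```text
clock: 38.17
ee_pos: [0.5493, 0.3399, 0.0859]
eef_rot: [-3.141, 0.0, -2.965]
wrist_force: [-0.5, -1.4, -3.8]
width: 0.209
gripper_force: 45.0
```

```bash
python3 tgt.py -17 236.3 0 24 17.5 4.6
```

```text
target [0.545  0.3392 0.0921] ee [0.5493 0.3399 0.0859] move 4.3 0.1 -6.1 yaw -169.85 [-0.5 -1.4 -3.8]
```

Emit:
drive_tool --pt "12 -0.5 0 0.9 0" --pt "12 -0.5 0 0.9 0" --pt "12 0 0 0 0"

```text
clock: 38.55
ee_pos: [0.5504, 0.3401, 0.0849]
eef_rot: [-3.141, 0.001, -2.965]
wrist_force: [-0.1, -2.4, -0.1]
width: 0.206
gripper_force: 45.3
```

```bash
python3 tgt.py -17 236.3 0 24 17.5 4.6
```

```text
target [0.545  0.3392 0.0921] ee [0.5504 0.3401 0.0849] move 5.4 0.1 -7.2 yaw -169.85 [-0.1 -2.4 -0.1]
```

Emit:
drive_tool --pt "20 0 0 0 0" --pt "35 0 0 0 0" --pt "35 0 0 0 0" --pt "35 4 0 -7 0" --pt "35 5 0 -20 0" --pt "0 0 0 -20 0" --pt "0 0 0 0 0" --pt "0 0 0 0 0"

```text
clock: 39.55
ee_pos: [0.5411, 0.3386, 0.1314]
eef_rot: [3.142, 0.0, -2.964]
wrist_force: [-0.3, -0.3, 0.3]
width: 0.069
gripper_force: 0.0
```

```bash
python3 press.py -17 191.3 20
```

```text
move 26.0 -45.2 44.6 tip now s,y,p: [np.float64(27.9), np.float64(236.4), np.float64(45.6)] [-0.3 -0.3  0.3] 39.55
```

Emit:
drive_tool --pt "0 26 -45 5 0" --pt "0 0 0 25 0" --pt "0 0 0 14.6 0" --pt "0 0 0 0 0" --pt "0 -1.5 0 2.6 0" --pt "0 0 0 0 0"

```text
clock: 40.3
ee_pos: [0.5257, 0.2905, 0.0847]
eef_rot: [3.141, 0.001, -2.964]
wrist_force: [-0.3, -0.4, 0.6]
width: 0.003
gripper_force: 0.0
```

```bash
python3 press.py -17 191.3 12
```

```text
move -1.7 -0.5 4.8 tip now s,y,p: [np.float64(-16.1), np.float64(191.8), np.float64(17.0)] [-0.3 -0.4  0.6] 40.3
```

Emit:
drive_tool --pt "0 -0.5 -0.5 1.5 0" --pt "0 -1 0 1.7 0" --pt "0 -0.5 0 0.9 0" --pt "0 0 0 0 0"

```text
clock: 40.8
ee_pos: [0.5272, 0.2899, 0.0805]
eef_rot: [-3.142, 0.0, -2.964]
wrist_force: [-2.0, 0.1, 2.6]
width: 0.009
gripper_force: 1.7
```

Emit:
drive_tool --pt "0 -1 0 1.7 0" --pt "0 -1 0 1.7 0" --pt "0 0 0 0 0"

```text
clock: 41.18
ee_pos: [0.5289, 0.2903, 0.0757]
eef_rot: [3.142, -0.001, -2.964]
wrist_force: [-1.1, -0.8, 0.4]
width: 0.005
gripper_force: 0.3
```

```bash
python3 press.py -17 191.3 5
```

```text
move -2.1 0.3 1.9 tip now s,y,p: [np.float64(-17.9), np.float64(191.0), np.float64(7.7)] [-1.1 -0.8  0.4] 41.175
```

Emit:
drive_tool --pt "0 -1 0 1 0" --pt "0 -1 0 1.2 0" --pt "0 -0.5 0 0.9 0" --pt "0 0 0 0 0"

```text
clock: 41.68
ee_pos: [0.5309, 0.2907, 0.0739]
eef_rot: [3.142, -0.001, -2.964]
wrist_force: [-5.6, -0.5, 4.6]
width: 0.002
gripper_force: 3.2
```

Emit:
drive_tool --pt "0 -1 0 1.7 0" --pt "0 -0.5 0 0.9 0" --pt "0 0 0 0 0"

```text
clock: 42.05
ee_pos: [0.5311, 0.2908, 0.0734]
eef_rot: [-3.142, -0.003, -2.964]
wrist_force: [-11.3, -3.2, 13.9]
width: 0.008
gripper_force: 8.7
```

```bash
python3 press.py -17 191.3 5
```

```text
move 0.2 0.2 -0.4 tip now s,y,p: [np.float64(-17.1), np.float64(191.1), np.float64(4.5)] [-11.3  -3.2  13.9] 42.05
```

Emit:
drive_tool --pt "0 3 0 -5.2 0" --pt "0 0 42 0 0" --pt "0 0 0 0 0" --pt "0 -2 0 3.5 0" --pt "0 -1 0 1.7 0" --pt "0 0 0 0 0"

```text
clock: 42.8
ee_pos: [0.5246, 0.333, 0.074]
eef_rot: [3.138, -0.001, -2.964]
wrist_force: [-9.5, 1.5, 12.8]
width: 0.002
gripper_force: 7.8
```

```bash
python3 press.py -17 233 5
```

```text
move 1.3 -0.9 0.2 tip now s,y,p: [np.float64(-15.8), np.float64(233.9), np.float64(4.5)] [-9.5  1.5 12.8] 42.8
```

Emit:
drive_tool --pt "0 3 0 -5.2 0" --pt "0 0 -42 0 0" --pt "0 0 -42 0 0" --pt "0 0 0 0 0" --pt "0 -2 0 3.5 0" --pt "0 -1 0 1.7 0" --pt "0 0 0 0 0"

```text
clock: 43.68
ee_pos: [0.5395, 0.2476, 0.0739]
eef_rot: [-3.136, -0.002, -2.964]
wrist_force: [-7.4, -8.6, 15.9]
width: 0.009
gripper_force: 9.0
```

```bash
python3 press.py -17 149 5
```

```text
move 0.7 1.9 0.0 tip now s,y,p: [np.float64(-16.3), np.float64(147.1), np.float64(4.7)] [-7.4 -8.6 15.9] 43.675
```

Emit:
drive_tool --pt "0 3 0 -10 0" --pt "0 -15 45 -9 0" --pt "0 -14.5 44 -8 0" --pt "0 0 0 0 0" --pt "0 -2 0 5 0" --pt "0 -1.5 0 4 0" --pt "0 0 0 0 0"

```text
clock: 44.55
ee_pos: [0.5533, 0.3427, 0.0915]
eef_rot: [3.139, -0.001, -2.965]
wrist_force: [-5.0, 0.6, 10.1]
width: 0.004
gripper_force: 6.0
```

```bash
python3 press.py 18 236 5
```

```text
move 1.0 -2.2 0.2 tip now s,y,p: [np.float64(18.9), np.float64(238.2), np.float64(4.6)] [-5.   0.6 10.1] 44.55
```

Emit:
drive_tool --pt "0 2 0 -5 0" --pt "0 0 0 -50 0" --pt "0 0 0 -50 0" --pt "0 0 0 0 0" --pt "0 0 0 0 0"

```text
clock: 45.18
ee_pos: [0.5521, 0.3411, 0.1925]
eef_rot: [-3.141, -0.002, -2.966]
wrist_force: [-0.5, 0.4, -0.5]
width: 0.002
gripper_force: 0.0
```

```bash
python3 -c "
from bench import hand_in
print(hand_in())"
```

```text
the job is handed in; nothing more can be done
None
```

Both gauges are pressed home in their pockets (4.5–4.9 mm proud at every point I probed, against the 5 mm expected) and the job was handed in at about 45 s; no verdict came back.

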